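# Slide the reagent crate into the analyser's loading bay

## Task

Push the tall, heavy blue reagent crate along the bench into the loading bay until it sits squarely and fully home against the back stop, then press the green button on the bay's console all the way down once it is home, and let go of it. The crate is top-heavy: push it low on its tray, near the bench, so that it slides and stays upright, and never push it by the bottles, grip it to carry it or lift it. Leave everything else on the bench undisturbed.

Things in the scene. Friction and masses are not known exactly. Their poses are not given: they have to be found in the camera images.
- crate: Reagent crate, 1 to 1.5 kg: blue tray with two white bottles fixed in it. Origin: centre of the underside, on the bench; x across its short side, y along its long side, z up. Tray 90 mm (x) by 130 mm (y), walls upright from 4 to 60 mm above the bench. Starts with +x within 0.55 rad of the bay's +x. Rubber feet (friction 0.85 to 1.15 on the bench, 8 to 18 N to slide), outer edges at x = -30 and +30 mm, y = -60 and +60 mm.
- crate_back (a point): Middle of the tray's -x wall, 20 mm above the bench: the wall to push, 130 mm wide. Pushed along x, the crate slides if pushed within about 25 mm of the bench; pushed much higher, near the tray rim (60 mm) or above, it may tip over its front feet.
- bottle_tops (a point): Point midway between the tops of the two orange bottle caps, 177 mm above the bench. Bottles 55 mm in diameter, centred at crate x = 0, y = -31 and +31 mm, so above the tray nothing lies more than 28 mm from crate x = 0.
- bay: Loading bay fixed on the bench. Origin on the bench, middle of the thin green patch where the crate stands when home; +x is the way the crate goes in, y across, z up. Home: crate origin and axes coincide with these. Aluminium rails 35 mm high, inner faces 146 mm apart (8 mm free each side of the crate), from x = -20 to +45 mm. No floor: the crate slides on the bench itself.
- bay_mouth (a point): Middle of the bay's mouth, on the bench, 76 mm before the bay's origin (-x). From here flared guides (10 mm thick, 35 mm high) narrow from about 200 mm to the 146 mm between the rails at bay x = -20 mm. When home, the crate's back wall is at bay x = -45 mm, 31 mm inside the mouth.
- bay_stop (a point): Middle of the back stop, 20 mm above the bench, at bay x = +45 mm: upright face of the white console (110 mm in x, 200 mm in y, 75 mm high), square to bay x.
- load_top (a point): Centre of the top of the green push button (30 mm in diameter, at bay x = +105 mm, y = +60 mm), about 93 mm above the bench; pressed straight down.
- load (a joint): Travel of the button: 0 up, 0.006 m fully down (takes about 5 N); springs back.
- tube_rack: Bystander, not to be moved: white rack of capped tubes, 50 x 160 mm, 95 mm high. Origin at the centre of its underside, on the bench; z up.
- wash_bottle: Bystander, not to be moved: white bottle with red cap, 60 mm in diameter, 150 mm high. Origin at the centre of its underside, on the bench; z up.
- sample_cup: Bystander, not to be moved: clear cup with yellow lid, 62 mm in diameter, 70 mm high. Origin at the centre of its underside, on the bench; z up.
- tape_roll: Bystander, not to be moved: green roll of tape, 72 mm in diameter, 20 mm high. Origin at the centre of its underside, on the bench; z up.
- reagent_vial: Bystander, not to be moved: amber vial with blue cap, 40 mm in diameter, 60 mm high. Origin at the centre of its underside, on the bench; z up.
- tip_box: Bystander, not to be moved: clear open box, 70 x 90 mm, 50 mm high. Origin at the centre of its underside, on the bench; z up.
- control_vial: Bystander, not to be moved: white vial with red cap, 40 mm in diameter, 60 mm high. Origin at the centre of its underside, on the bench; z up.
Mind the look-alikes: they are no part of the job. What is shaped like the crate but red is not meant.

How it is judged (in metres and radians):
On the way, in this order (a step that is already met when the one before it is completed fails the run):
1. the crate stands fully home in the bay, square and upright (x of crate in the frame of bay between -0.008 and 0.008 m and y of crate in the frame of bay between -0.013 and 0.013 m and angle between the x axis of crate and the x axis of bay, either way round below 0.09 rad and angle between crate's own z axis and vertical below 0.05 rad and height (world z) of crate below 0.005 m and linear speed of crate below 0.01 m/s), for 0.2 s.
2. the green button is pressed down (value of joint load above 0.0045 m), for 0.05 s.
At the end, for the whole second after the job is handed in: The crate rests upright (within 0.05 rad) in the bay, origin within 8 mm of the bay's along bay x and 13 mm along bay y, square within 0.09 rad; the button, pressed at least 4.5 mm after the crate was home, is up again (under 2 mm) (all of step 1 and value of joint load below 0.002 m); the robot touches nothing.
It fails at once if the crate tips (more than 0.2 rad) (angle between crate's own z axis and vertical above 0.2 rad).
It fails at once if the crate is lifted off the bench (15 mm) (height (world z) of crate above 0.015 m).
It fails at once if the fingers push or grip the crate up at its bottles (contact force between the fingers and crate above 2 N and z of the grasp point in the frame of crate above 0.11 m).
It fails at once if the button is pressed while the crate is not home (value of joint load above 0.003 m and x of crate in the frame of bay below -0.015 m).
It fails at once if something else on the bench is moved more than 30 mm (distance of any of tube_rack, wash_bottle, sample_cup, tape_roll, reagent_vial, tip_box, control_vial from where it was at the start of the episode above 0.03 m).
It also fails if it takes over 69 s, if anything falls off the work surface, if the arm or the gripper's body presses on something with over 40 N, if the wrist force passes 120 N, or if a joint passes its speed limit or range.

## Robot

A 6-joint arm with a two-finger parallel gripper is mounted at the origin on the work surface. World frame = base frame: x ahead of the robot, y to its left, z up, the work surface at z = 0. Lengths are in mm, angles in rad, forces in N, time in s.
With the tool pointing down it reaches from about 300 to 775 mm from the base axis. Payload 14.6 kg.
Tool frame: the origin (TCP) lies between the finger pads; the fingertips stand 11 mm ahead of it and the grasp point (between the pads) lies 8 mm behind it; z points along the fingers, y is the direction in which the jaws open and shut (so a half turn about z gives the same grasp; the last joint's range is limited). The gripper opens to 94 mm and grips with 3 to 60 N. Pads are 16 mm wide; open, the fingers measure 119 mm over their backs; the gripper's body (75 mm by 177 mm) begins 78 mm behind the grasp point.
Start: joints at [-1.245, 0.3, 1.521, -0, 1.321, -0.067], TCP at [210.519, -508.105, 183.546] pointing down, gripper open.
Joint ranges: [-3.03, 3.03], [-0.79, 2.21], [0.23, 2.52], [-1.04, 4.18], [0, 3.07], [-2.55, 2.55]. Speed limits (rad/s): [2.22, 2.22, 2.57, 3.14, 3.14, 3.14].

## Interface

Orientations are given as [roll, pitch, yaw] about the fixed x, y, z axes, in that order (R = Rz(yaw) Ry(pitch) Rx(roll)).
In Python, from cell import * gives the robot as it stands.
- The arm moves only by the tool arm_command, never from a script. Its argument "deltas" is a list of rows, each an object with "xyz": the shift along the world's x, y, z in m, a list of three; "turn": the turn, a rotation vector about the world's x, y, z in rad, a list of three. A call has 1 to 12 rows; each row shifts and turns the commanded pose from where the row before left it; what a row does not reach is not made up. A row lasts 1/8 s, in which the tool goes at most 62.5 mm and 10.7 degrees, less where a joint would pass 70% of its speed; a pose out of reach is approached as far as the arm can. A call with a gripper value outside its range is refused whole. "gripper" is the closure, from 0 (fully open) to 1 (shut), set as the call begins (left out, the last holds). The fingers move at their own pace and stop on an object; "force" is the grip in N (left out, the last holds). Time passes only in rows, so rows that do not move let the fingers close. It gives the time, the measured TCP pose, the force and the opening at its end, in the units of the state.
- read_state(): the state, without advancing time (a new reading comes with each control period).
- camera(name): name is "scene" or "side" or "wrist"; returns a dict with "color" (400x640x3 uint8, red, green, blue), "fx", "fy", "cx", "cy" (pixels), "rvec" (rotation vector, rad) and "tvec" (3), from world to camera coordinates, as OpenCV has them; the wrist camera has in their place "mount" (4x4, takes a point from camera to tool coordinates, whose origin is the TCP and whose axes are the flange's). Camera axes: x right, y down, z forward; pixel columns grow to the right and rows downward; lengths in mm; the calibration is good to about 2 mm. A picture is of the moment at which its call begins: read the wrist's pose just before it. There is no depth.
- sign_off(): hands the job in, once; it reports no verdict.
The state is a dict: "clock": time; "joints": joint angles; "qd": joint speeds; "effort": joint torques, N m; "eef_pos": TCP position; "eef_rot": TCP orientation; "wrist_force": force on the tool from outside, world axes, zero at the start; "moment": the same for the moment, N m; "finger_gap": finger opening in mm.
Only numpy, scipy, OpenCV 4.12 (cv2) and the standard library are available. Lean on these libraries where they do the work, as an engineer would, in place of code of your own. Each camera call takes 0.05 s, during which the arm holds its last target.

## Working session

There is one attempt and no reset: what is moved stays moved. The work goes in short steps, Python scripts to look and compute and a tool call to move; the robot and the scene stay as the last step left them, time stands still between calls to the robot, and variables do not carry over. Pictures are saved under pics/ and viewed, and the job is handed in when it is done.

Besides the shell and the picture viewer there is one more tool, called after "Call:" as a command line: name --argument value ..., lists and objects as JSON in quotes. arm_command: Moves the arm, as the interface text tells. Its arguments: {"type":"object","properties":{"deltas":{"type":"array","items":{"type":"object","properties":{"xyz":{"type":"array","items":{"type":"number"}},"turn":{"type":"array","items":{"type":"number"}}}}},"gripper":{"type":"number"},"force":{"type":"number"}},"required":["deltas"]}

```bash
mkdir -p pics; ls; python3 - <<'E'
from cell import *
import cv2
print(read_state())
for n in ["scene","side","wrist"]:
    c=camera(n)
    cv2.imwrite(f"pics/{n}0.png",cv2.cvtColor(c["color"],cv2.COLOR_RGB2BGR))
    print(n,{k:v for k,v in c.items() if k!="color"})
E
```

```text
pics
{'clock': 0.0, 'joints': array([-1.24460609e+00,  3.00489023e-01,  1.52152793e+00, -6.72322852e-06,
        1.32069016e+00, -6.66027129e-02]), 'qd': array([ 0.0005901 , -0.00137201,  0.0005706 ,  0.00220687, -0.00056891,
        0.00038956]), 'effort': array([-7.48854836e-04, -5.31803691e+01, -3.52741635e+01,  7.07976683e-02,
        2.45307258e-02, -1.48669164e-04]), 'eef_pos': array([ 210.43329044, -507.86678599,  182.99899247]), 'eef_rot': array([-3.14048023e+00, -6.76735665e-05,  3.92794579e-01]), 'wrist_force': array([-0.3518317 , -0.03928849, -0.97608237]), 'moment': array([ 0.03532655, -0.03221278, -0.00428864]), 'finger_gap': 93.77791397738531}
scene {'fx': 501.8766895818639, 'fy': 501.8766895818639, 'cx': 325.8313631238815, 'cy': 196.28526682559212, 'rvec': array([ 2.28316534,  1.04241321, -0.34103076]), 'tvec': array([-341.43805313, -278.20163391, 1868.85970867])}
side {'fx': 488.5072941101442, 'fy': 488.5072941101442, 'cx': 317.11473947223374, 'cy': 196.42519177853214, 'rvec': array([ 0.15733588, -2.7947597 ,  1.36932939]), 'tvec': array([ 574.68387113,  160.47305251, 1332.87777263])}
wrist {'fx': 305.359305036255, 'fy': 305.359305036255, 'cx': 314.7641500542471, 'cy': 197.53069242759238, 'mount': array([[ 1.35459857e-05, -9.66711958e-01, -2.55867135e-01,
         7.50454010e+01],
       [ 9.99996843e-01,  6.56017259e-04, -2.42560962e-03,
         3.85236810e-01],
       [ 2.51271908e-03, -2.55866295e-01,  9.66708915e-01,
        -2.00828969e+02],
       [ 0.00000000e+00,  0.00000000e+00,  0.00000000e+00,
         1.00000000e+00]])}
```

View pics/scene0.png

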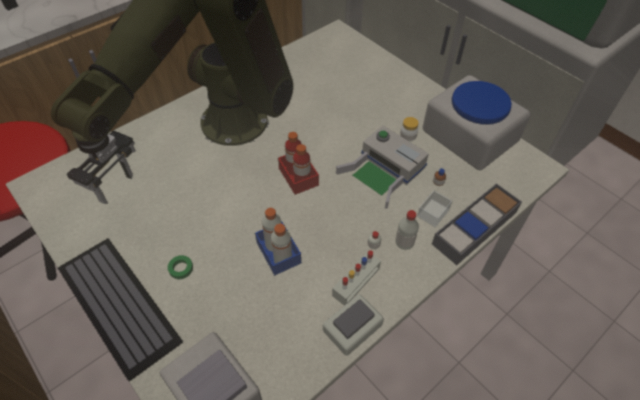

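View pics/side0.png

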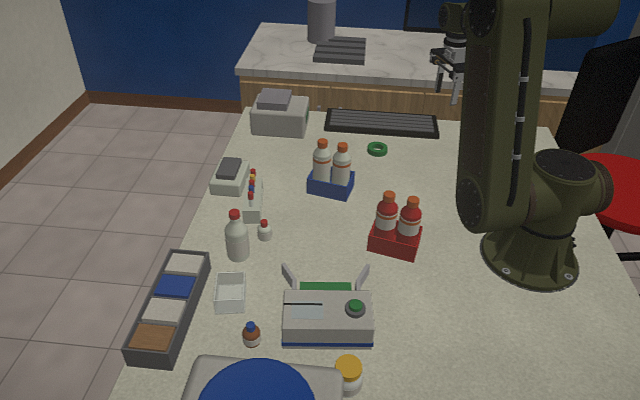

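View pics/wrist0.png

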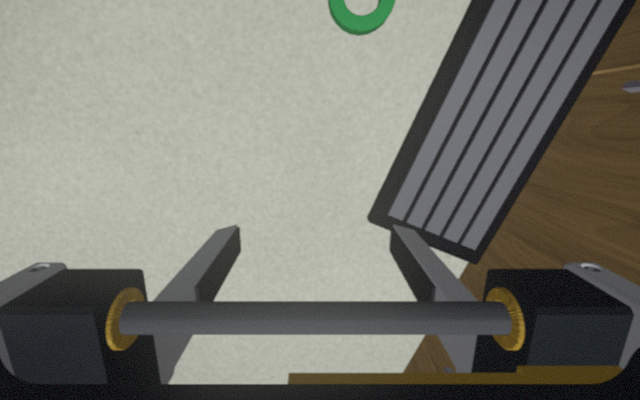

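The scene view shows the blue crate at about (277,245) and its red look-alike at (298,172). The green patch is at (375,178) and the console button at (383,135). In the side view the blue crate is at (331,180), the red one at (396,235) and the button at (355,306). I choose the blue one. Next I'll look at close crops.

```bash
python3 - <<'E'
import cv2
s=cv2.imread("pics/scene0.png"); d=cv2.imread("pics/side0.png")
def crop(im,x,y,w,h,k,n):
    cv2.imwrite(n,cv2.resize(im[y:y+h,x:x+w],None,fx=k,fy=k,interpolation=cv2.INTER_CUBIC))
crop(s,240,200,80,80,7,"pics/c1.png")
crop(s,330,115,110,95,7,"pics/c2.png")
crop(d,295,130,80,80,7,"pics/c3.png")
crop(d,270,255,115,100,6,"pics/c4.png")
E
```

```text
(no output)
```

View pics/c1.png

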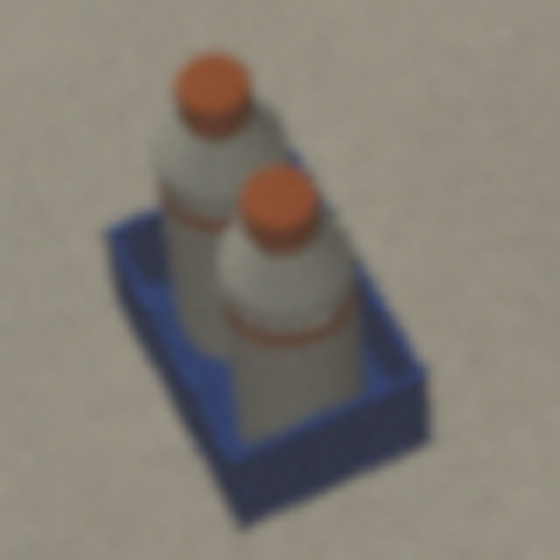

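View pics/c2.png

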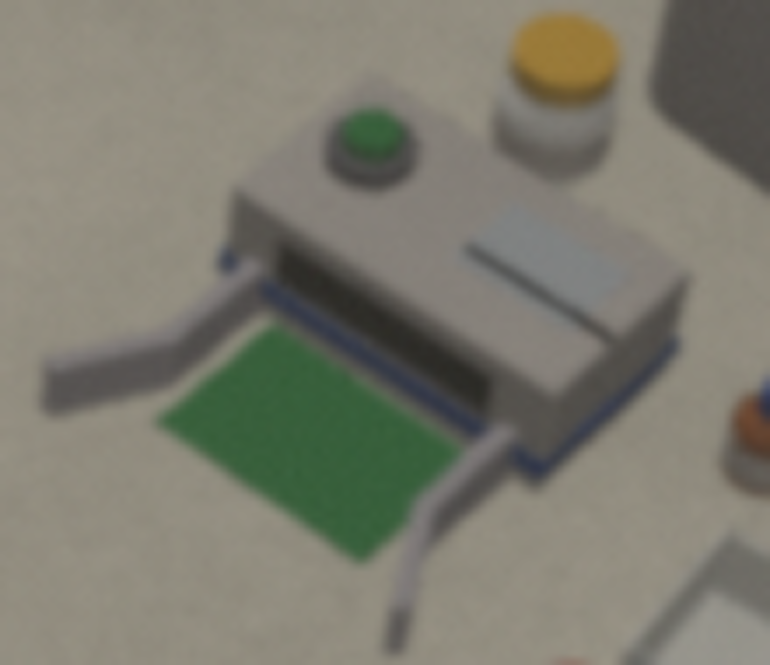

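View pics/c3.png

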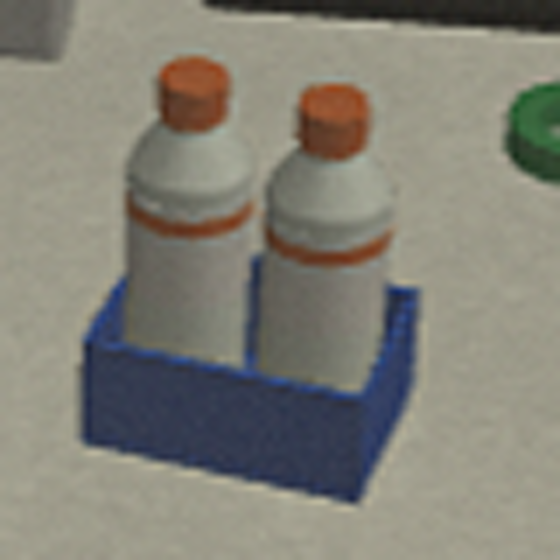

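View pics/c4.png

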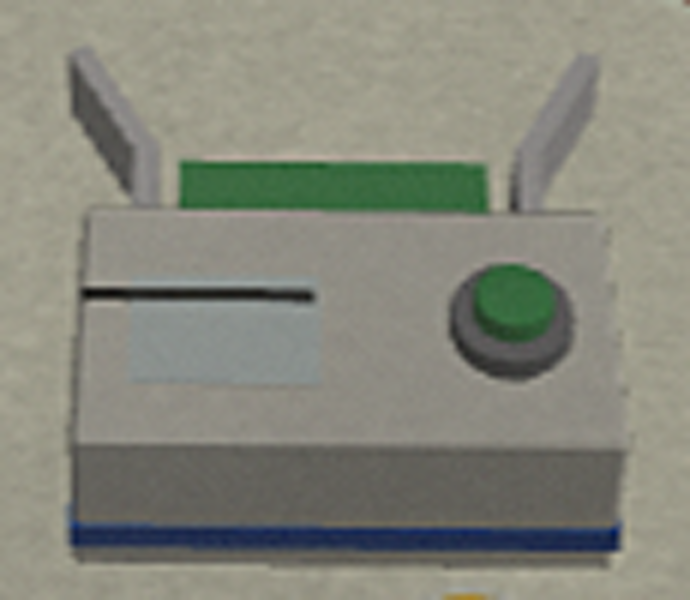

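```bash
cat > h.py <<'E'
import numpy as np, cv2
from scipy.optimize import least_squares
CAL={'scene':dict(f=501.8766895818639,cx=325.8313631238815,cy=196.28526682559212,rvec=np.array([2.28316534,1.04241321,-0.34103076]),tvec=np.array([-341.43805313,-278.20163391,1868.85970867])),
'side':dict(f=488.5072941101442,cx=317.11473947223374,cy=196.42519177853214,rvec=np.array([0.15733588,-2.7947597,1.36932939]),tvec=np.array([574.68387113,160.47305251,1332.87777263]))}
def K(c): return np.array([[c['f'],0,c['cx']],[0,c['f'],c['cy']],[0,0,1]])
def proj(cam,P):
    c=CAL[cam]; return cv2.projectPoints(np.array(P,float).reshape(-1,3),c['rvec'],c['tvec'],K(c),None)[0].reshape(-1,2)
def toworld(p,P):
    P=np.array(P,float).reshape(-1,3); c,s=np.cos(p[2]),np.sin(p[2])
    return np.c_[p[0]+c*P[:,0]-s*P[:,1],p[1]+s*P[:,0]+c*P[:,1],P[:,2]]
def tolocal(p,P):
    P=np.array(P,float).reshape(-1,2)-p[:2]; c,s=np.cos(p[2]),np.sin(p[2])
    return np.c_[c*P[:,0]+s*P[:,1],-s*P[:,0]+c*P[:,1]]
def ray(cam,uv,z):
    c=CAL[cam];R=cv2.Rodrigues(c['rvec'])[0]; o=-R.T@c['tvec']
    d=R.T@np.linalg.inv(K(c))@np.array([uv[0],uv[1],1.]); return o+d*(z-o[2])/d[2]
def fit(obs,p0):
    # obs: list (cam,(u,v),(x,y,z))
    f=lambda p: np.concatenate([proj(o[0],toworld(p,o[2]))[0]-o[1] for o in obs])
    r=least_squares(f,p0,loss='soft_l1'); return r.x,f(r.x).reshape(-1,2)
def un(origin,k,pts): return [(origin[0]+(a+.5)/k-.5,origin[1]+(b+.5)/k-.5) for a,b in pts]
E
cat > m1.py <<'E'
from h import *
S=un((240,200),7,[(107,232),(240,452),(428,372),(245,527),(430,438),(214,80),(281,190)])
Sm=[(-45,65,60),(-45,-65,60),(45,-65,60),(-45,-65,4),(45,-65,4),(0,31,177),(0,-31,177)]
D=un((295,130),7,[(358,500),(85,443),(360,397),(85,340),(418,290),(195,72),(335,97)])
Dm=[(45,65,4),(45,-65,4),(45,65,60),(45,-65,60),(-45,65,60),(0,-31,177),(0,31,177)]
oS=[('scene',a,b) for a,b in zip(S,Sm)]; oD=[('side',a,b) for a,b in zip(D,Dm)]
BS=un((330,115),7,[(160,420),(362,562),(275,325),(235,187),(553,393),(690,275),(370,75),(375,130)])
BSm=[(-45,65,1),(-45,-65,1),(45,65,1),(45,100,75),(45,-100,75),(155,-100,75),(155,100,75),(105,60,93)]
BD=un((270,255),6,[(75,445),(625,448),(90,208),(605,212),(180,160),(488,165),(517,288)])
BDm=[(155,-100,75),(155,100,75),(45,-100,75),(45,100,75),(-45,-65,1),(-45,65,1),(105,60,93)]
bS=[('scene',a,b) for a,b in zip(BS,BSm)]; bD=[('side',a,b) for a,b in zip(BD,BDm)]
if __name__=="__main__":
    np.set_printoptions(precision=3,suppress=True)
    print(ray('scene',(277,245),60),ray('side',(331,180),60),ray('scene',(375,178),0),ray('side',(355,306),93))
    p0=ray('scene',(277,245),60); b0=ray('scene',(375,178),0)
    g=ray('scene',(383,134),93); 
    a0=np.arctan2(g[1]-b0[1],g[0]-b0[0])-np.arctan2(60,105)
    for n,o in (('S',oS),('D',oD),('both',oS+oD)):
        p,r=fit(o,[p0[0],p0[1],a0]); print('crate',n,p,'\n',r.round(1).tolist())
    for n,o in (('S',bS),('D',bD),('both',bS+bD)):
        p,r=fit(o,[b0[0],b0[1],a0]); print('bay',n,p,'\n',r.round(1).tolist())
E
python3 m1.py
```

```text
[ 565.824 -232.449   60.   ] [ 556.597 -195.364   60.   ] [537.249 206.05    0.   ] [465.246 309.518  93.   ]
crate S [ 558.314 -224.8      1.361] 
 [[-0.5, -0.8], [-0.7, 1.1], [0.6, -0.5], [-0.1, 0.1], [0.8, 0.0], [-0.1, -0.2], [0.1, 0.2]]
crate D [ 559.913 -225.893    1.353] 
 [[0.3, 0.3], [-0.8, -0.4], [1.1, 0.4], [-0.6, -0.2], [0.5, -0.5], [-0.2, -0.0], [-0.1, 0.2]]
crate both [ 559.199 -225.103    1.357] 
 [[-0.4, -0.7], [-0.7, 1.4], [0.7, -0.1], [-0.1, 0.4], [0.8, 0.4], [0.1, 0.0], [0.2, 0.5], [0.6, 0.4], [-0.6, -0.1], [1.4, 0.5], [-0.4, 0.0], [0.7, -0.4], [0.0, 0.1], [0.2, 0.4]]
bay S [535.456 206.138   1.673] 
 [[-0.8, 0.2], [-0.1, 0.5], [-0.3, -0.4], [-0.7, -0.6], [0.8, 0.6], [1.1, -0.5], [0.3, -0.8], [0.0, 0.6]]
bay D [535.111 208.386   1.683] 
 [[-0.7, -0.2], [1.9, -0.2], [-0.9, -0.4], [0.2, -0.4], [0.1, 0.3], [-0.0, -0.2], [-0.0, 2.2]]
bay both [535.138 207.673   1.68 ] 
 [[-0.6, 0.0], [0.3, 0.2], [-0.2, -0.7], [-0.7, -0.8], [1.1, 0.2], [1.1, -1.0], [0.2, -1.1], [0.0, 0.3], [-0.8, -0.6], [1.7, -0.4], [-0.9, -0.7], [0.2, -0.6], [0.2, 0.0], [0.0, -0.3], [-0.1, 2.0]]
```

```bash
python3 - <<'E'
from h import *
np.set_printoptions(precision=1,suppress=True)
crate=np.array([559.2,-225.1,1.357]); bay=np.array([535.2,207.3,1.678])
print('crate in bay',tolocal(bay,crate[:2]),crate[2]-bay[2])
print('button',toworld(bay,(105,60,93)),'stop',toworld(bay,(45,0,0)),'mouth',toworld(bay,(-76,0,0)))
o={'red capL':((292.5,136),177),'red capR':((301,149),177),'red bl':((297,191),0),'red br':((318,184),0),'red rim left':((279,168),60),
'cvial':((374,246),0),'wash':((405,245),0),'rackL':((335,297),0),'rackR':((382,264),0),'tape':((180,268),0),'guide+tip':((337,165),35),'guide-tip':((387,198),35)}
for n,(uv,z) in o.items():
    P=ray('scene',uv,z); print(n,P[:2],'bayframe',tolocal(bay,P[:2])[0])
for n,(uv,z) in {'redR +x':((418,257),0),'redL +x':((369,249),0),'cvial':((265,240),0),'capR':((413,199),177),'capL':((390,195),177)}.items():
    P=ray('side',uv,z); print('side',n,P[:2],'bayframe',tolocal(bay,P[:2])[0])
E
```

```text
crate in bay [[-432.5   22.4]] -0.32099999999999995
button [[464.3 305.3  93. ]] stop [[530.4 252.    0. ]] mouth [[543.3 131.7   0. ]]
red capL [341.   12.5] bayframe [-172.9  214. ]
red capR [401.6  -2.8] bayframe [-194.6  155.3]
red bl [408.7 -31.4] bayframe [-223.8  151.3]
red br [431.2  41.3] bayframe [-153.9  121.2]
red rim left [333.5 -44.1] bayframe [-228.4  227.4]
cvial [729.8  11.4] bayframe [-215.6 -172.5]
wash [789.5  86.4] bayframe [-147.4 -239.9]
rackL [ 779.6 -193.9] bayframe [-425.1 -200. ]
rackR [790.7 -15.1] bayframe [-248.4 -230.3]
tape [ 410.  -478.2] bayframe [-668.1  197.8]
guide+tip [431.6 125.4] bayframe [-70.3 111.7]
guide-tip [641.2 153. ] bayframe [-65.3 -99.6]
side redR +x [299.6  44. ] bayframe [-137.2  251.8]
side redL +x [431.8  29.4] bayframe [-165.8  121.8]
side cvial [720.5  29.4] bayframe [-196.8 -165.2]
side capR [336.7  20.5] bayframe [-164.5  217.4]
side capL [394.2  11.4] bayframe [-179.7  161.2]
```

```bash
cat >> h.py <<'E'
from scipy.spatial.transform import Rotation as Rn
BAY=np.array([535.2,207.3,1.678])
def toolR(yaw,th):
    c,s=np.cos(th),np.sin(th); f=np.array([np.cos(yaw),np.sin(yaw),0]); z=np.array([0,0,1.])
    x=c*f+s*z; a=s*f-c*z; return np.c_[x,np.cross(a,x),a]
def R_of(e): return Rn.from_euler('xyz',e).as_matrix()
def step(st,pos,R,n):
    d=(np.array(pos)-st['eef_pos'])/1000; rv=Rn.from_matrix(R@R_of(st['eef_rot']).T).as_rotvec()
    print('total',d.round(4),rv.round(4),'| per row',n,(d/n).round(5),(rv/n).round(5))
E
python3 - <<'E'
from h import *
from cell import read_state
st=read_state(); crate=np.array([559.2,-225.1,1.357])
for x,z in ((-115,130),(-115,22),(-57,22)):
    print(toworld(crate,(x,0,z)))
step(st,toworld(crate,(-115,0,130))[0],toolR(1.357,.4),10)
E
```

```text
[[ 534.80029892 -337.481736    130.        ]]
[[ 534.80029892 -337.481736     22.        ]]
[[ 547.10623512 -280.80225176   22.        ]]
total [ 0.3243  0.1704 -0.0531] [ 0.3184 -0.2672  0.9507] | per row 10 [ 0.03243  0.01704 -0.00531] [ 0.03184 -0.02672  0.09507]
```

Call:
arm_command --deltas '[{"xyz": [0.0324, 0.017, -0.0053], "turn": [0.0318, -0.0267, 0.0951]}, {"xyz": [0.0324, 0.017, -0.0053], "turn": [0.0318, -0.0267, 0.0951]}, {"xyz": [0.0324, 0.017, -0.0053], "turn": [0.0318, -0.0267, 0.0951]}, {"xyz": [0.0324, 0.017, -0.0053], "turn": [0.0318, -0.0267, 0.0951]}, {"xyz": [0.0324, 0.017, -0.0053], "turn": [0.0318, -0.0267, 0.0951]}, {"xyz": [0.0324, 0.017, -0.0053], "turn": [0.0318, -0.0267, 0.0951]}, {"xyz": [0.0324, 0.017, -0.0053], "turn": [0.0318, -0.0267, 0.0951]}, {"xyz": [0.0324, 0.017, -0.0053], "turn": [0.0318, -0.0267, 0.0951]}, {"xyz": [0.0324, 0.017, -0.0053], "turn": [0.0318, -0.0267, 0.0951]}, {"xyz": [0.0324, 0.017, -0.0053], "turn": [0.0318, -0.0267, 0.0951]}, {"xyz": [0, 0, 0]}]' --gripper 0.15

```text
validation failed for argument at $.de...
```

```bash
python3 - <<'E'
from h import *
from cell import *
st=read_state(); crate=np.array([559.2,-225.1,1.357])
print({k:np.round(v,3) for k,v in st.items()})
step(st,toworld(crate,(-100,0,22))[0],toolR(1.357,.4),5)
import cv2
for n in ("scene","side","wrist"):
    cv2.imwrite(f"pics/{n}1.png",cv2.cvtColor(camera(n)["color"],cv2.COLOR_RGB2BGR))
a=cv2.imread("pics/scene1.png")[130:330,150:400];b=cv2.imread("pics/side1.png")[60:260,230:480]
cv2.imwrite("pics/v1.png",cv2.resize(np.hstack([a,b]),(800,320)))
E
```

```text
{'clock': np.float64(0.15), 'joints': array([-1.245,  0.3  ,  1.521,  0.   ,  1.321, -0.067]), 'qd': array([-0.   , -0.004, -0.002,  0.002,  0.   , -0.   ]), 'effort': array([ 1.0000e-03, -5.3196e+01, -3.5282e+01,  7.1000e-02,  2.4000e-02,
       -0.0000e+00]), 'eef_pos': array([ 210.468, -507.896,  183.119]), 'eef_rot': array([-3.141, -0.   ,  0.393]), 'wrist_force': array([ 0.558, -0.639, -0.315]), 'moment': array([ 0.007, -0.008,  0.007]), 'finger_gap': np.float64(94.482)}
total [ 0.3275  0.1851 -0.1611] [ 0.3184 -0.2672  0.9507] | per row 5 [ 0.0655   0.03701 -0.03222] [ 0.06369 -0.05343  0.19015]
```

View pics/v1.png

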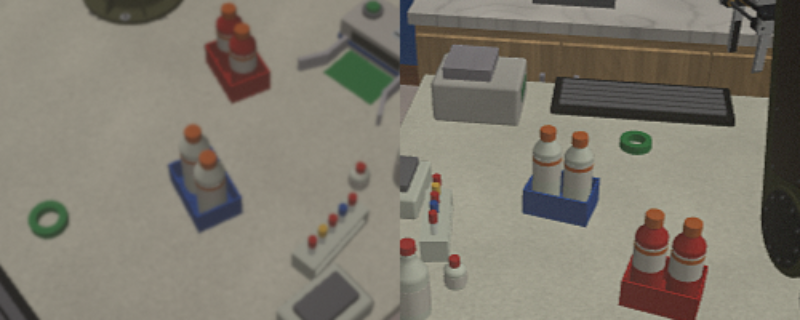

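View pics/wrist1.png

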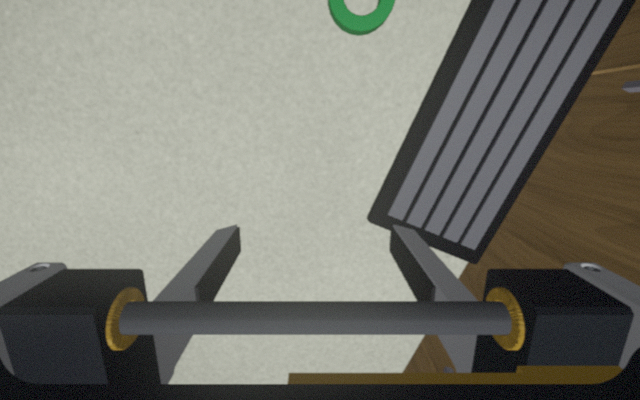

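The views show the arm unmoved and the blue crate unchanged at scene (277,245). The move was refused, probably because the last row had no "turn", so I'll give both fields in every row.

Call:
arm_command --deltas '[{"xyz": [0.0324, 0.017, -0.0053], "turn": [0.0318, -0.0267, 0.0951]}, {"xyz": [0.0324, 0.017, -0.0053], "turn": [0.0318, -0.0267, 0.0951]}, {"xyz": [0.0324, 0.017, -0.0053], "turn": [0.0318, -0.0267, 0.0951]}, {"xyz": [0.0324, 0.017, -0.0053], "turn": [0.0318, -0.0267, 0.0951]}, {"xyz": [0.0324, 0.017, -0.0053], "turn": [0.0318, -0.0267, 0.0951]}, {"xyz": [0.0324, 0.017, -0.0053], "turn": [0.0318, -0.0267, 0.0951]}, {"xyz": [0.0324, 0.017, -0.0053], "turn": [0.0318, -0.0267, 0.0951]}, {"xyz": [0.0324, 0.017, -0.0053], "turn": [0.0318, -0.0267, 0.0951]}, {"xyz": [0.0324, 0.017, -0.0053], "turn": [0.0318, -0.0267, 0.0951]}, {"xyz": [0.0324, 0.017, -0.0053], "turn": [0.0318, -0.0267, 0.0951]}, {"xyz": [0, 0, 0], "turn": [0, 0, 0]}]' --gripper 0.15

```text
clock: 1.68
eef_pos: [535.7, -336.7, 129.2]
eef_rot: [-3.141, -0.401, 1.36]
wrist_force: [-0.4, -0.7, 0.2]
finger_gap: 80.1
```

```bash
python3 - <<'E'
from h import *
from cell import *
st=read_state(); crate=np.array([559.2,-225.1,1.357])
print(st['joints'].round(3))
step(st,toworld(crate,(-115,0,22))[0],toolR(1.357,.4),5)
import cv2
for n in ("scene","side","wrist"):
    cv2.imwrite(f"pics/{n}2.png",cv2.cvtColor(camera(n)["color"],cv2.COLOR_RGB2BGR))
a=cv2.imread("pics/scene2.png")[130:330,150:400];b=cv2.imread("pics/side2.png")[60:260,230:480]
w=cv2.resize(cv2.imread("pics/wrist2.png"),(416,260))
cv2.imwrite("pics/v2.png",np.vstack([cv2.resize(np.hstack([a,b]),(800,320)),np.hstack([w,np.zeros((260,384,3),np.uint8)])]))
E
```

```text
[-0.773  0.657  1.184  0.337  1.526 -0.616]
total [-0.0009 -0.0008 -0.1072] [-0.001  -0.0001 -0.003 ] | per row 5 [-0.00017 -0.00015 -0.02143] [-1.9e-04 -2.0e-05 -6.0e-04]
```

View pics/v2.png

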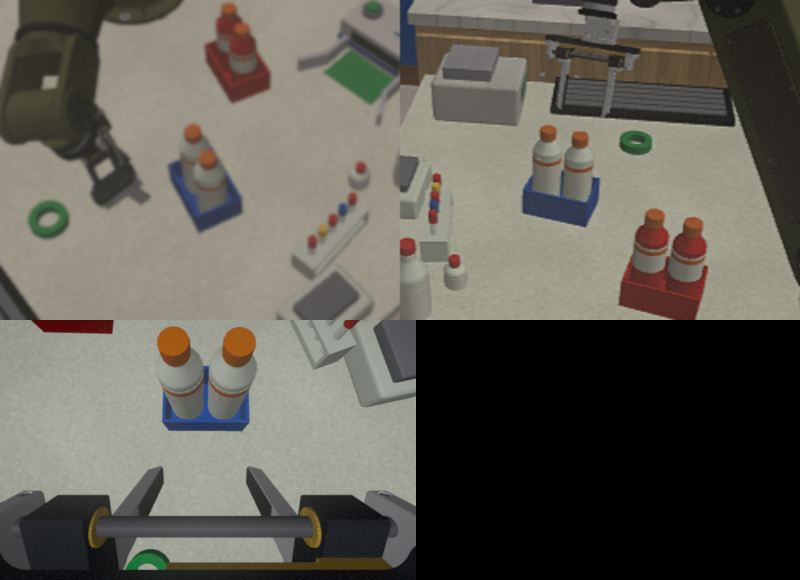

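The wrist view shows the blue tray centred between the fingers, with caps at (174,347) and (239,347) in the mosaic. Next I descend behind the crate and close in.

Call:
arm_command --deltas '[{"xyz": [0, 0, -0.0214], "turn": [0, 0, 0]}, {"xyz": [0, 0, -0.0214], "turn": [0, 0, 0]}, {"xyz": [0, 0, -0.0214], "turn": [0, 0, 0]}, {"xyz": [0, 0, -0.0214], "turn": [0, 0, 0]}, {"xyz": [-0.001, -0.001, -0.0214], "turn": [0, 0, -0.003]}, {"xyz": [0, 0, 0], "turn": [0, 0, 0]}, {"xyz": [0.0022, 0.0104, 0], "turn": [0, 0, 0]}, {"xyz": [0.0022, 0.0104, 0], "turn": [0, 0, 0]}, {"xyz": [0.0022, 0.0104, 0], "turn": [0, 0, 0]}, {"xyz": [0.0022, 0.0104, 0], "turn": [0, 0, 0]}, {"xyz": [0.0012, 0.006, 0], "turn": [0, 0, 0]}, {"xyz": [0, 0, 0], "turn": [0, 0, 0]}]'

```text
clock: 3.32
eef_pos: [543.6, -291.1, 23.7]
eef_rot: [3.14, -0.399, 1.355]
wrist_force: [-0.8, 0.2, 0.7]
finger_gap: 79.4
```

```bash
python3 - <<'E'
from h import *
from cell import *
np.set_printoptions(precision=4,suppress=True)
st=read_state(); crate=np.array([559.2,-225.1,1.357])
print(st['joints'].round(3),st['eef_pos'],st['eef_rot'],st['wrist_force'],tolocal(crate,st['eef_pos'][:2]))
# path in bay frame: quintic-ish y(x) with y0=22.4,slope tan(-.321) -> 0,0 at x=-60; straight on after
x0,y0=tolocal(BAY,crate[:2])[0]; h0=crate[2]-BAY[2]; x1=-90.
from scipy.interpolate import CubicHermiteSpline
s=CubicHermiteSpline([x0,x1],[y0,0],[np.tan(h0),0])
X=np.linspace(x0,x1,36); print('y range',s(X).min(),s(X).max(),'curv',abs(s(X,2)).max())
E
```

```text
[-0.715  0.721  1.34   0.363  1.297 -0.636] [ 543.6384 -291.1192   23.6593] [ 3.1405 -0.3995  1.3548] [-0.8011  0.1796  0.6765] [[-67.8178   1.1999]]
y range -3.1535915913341874 22.40390892933042 curv 0.0027373547229402806
```

```bash
cat > plan.py <<'E'
from h import *
from cell import read_state
from scipy.interpolate import CubicHermiteSpline
def path(crate,x1=-85.,x2=0.,off=57.,step=8.,n=12,skip=0.,ztgt=22.,th=.4,yoff=0.):
    """crate: world pose; rows of TCP from now on"""
    x0,y0=tolocal(BAY,crate[:2])[0]; h0=crate[2]-BAY[2]
    s=CubicHermiteSpline([x0,x1],[y0,0],[np.tan(h0),0])
    st=read_state(); pos=st['eef_pos'].copy(); yaw=Rn.from_matrix(R_of(st['eef_rot'])); 
    R=R_of(st['eef_rot'])
    for k in range(1,n+1):
        x=x0+skip+step*k*np.cos(h0*.5)
        if x<x1: y,h=float(s(x)),float(np.arctan(s(x,1)))
        else: y,h=0.,0.
        x=min(x,x2)
        t=toworld(BAY,(x-off*np.cos(h),y-off*np.sin(h)+0,ztgt))[0]
        Rt=toolR(BAY[2]+h,th); rv=Rn.from_matrix(Rt@R.T).as_rotvec()
        print(k,'xyz',((t-pos)/1000).round(4).tolist(),'turn',rv.round(4).tolist(),'| x %.0f y %.1f h %.3f'%(x,y,h)); pos,R=t,Rt
E
python3 - <<'E'
from plan import *
path(np.array([559.2,-225.1,1.357]),n=11,skip=-8)
E
```

```text
1 xyz [0.0034, 0.0102, -0.0017] turn [0.0008, 0.0009, 0.0024] | x -433 y 22.4 h -0.321
2 xyz [0.0028, 0.0079, 0.0] turn [0.0, 0.0, 0.0191] | x -425 y 19.9 h -0.302
3 xyz [0.0026, 0.0079, 0.0] turn [-0.0, -0.0, 0.0188] | x -417 y 17.5 h -0.283
4 xyz [0.0024, 0.0079, 0.0] turn [-0.0, 0.0, 0.0184] | x -409 y 15.3 h -0.265
5 xyz [0.0022, 0.0079, 0.0] turn [-0.0, -0.0, 0.018] | x -401 y 13.2 h -0.247
6 xyz [0.0021, 0.0079, 0.0] turn [0.0, 0.0, 0.0176] | x -393 y 11.3 h -0.229
7 xyz [0.0019, 0.0079, 0.0] turn [-0.0, 0.0, 0.0171] | x -385 y 9.5 h -0.212
8 xyz [0.0017, 0.0079, 0.0] turn [-0.0, -0.0, 0.0166] | x -377 y 7.9 h -0.196
9 xyz [0.0016, 0.0079, 0.0] turn [0.0, 0.0, 0.0161] | x -369 y 6.4 h -0.179
10 xyz [0.0014, 0.0079, 0.0] turn [-0.0, 0.0, 0.0156] | x -362 y 5.0 h -0.164
11 xyz [0.0013, 0.0079, 0.0] turn [0.0, -0.0, 0.0151] | x -354 y 3.8 h -0.149
```

Call:
arm_command --deltas '[{"xyz": [0.0018, 0.005, -0.001], "turn": [0, 0, 0]}, {"xyz": [0.0018, 0.0052, -0.001], "turn": [0, 0, 0.002]}, {"xyz": [0.0028, 0.0079, 0], "turn": [0, 0, 0.019]}, {"xyz": [0.0026, 0.0079, 0], "turn": [0, 0, 0.019]}, {"xyz": [0.0024, 0.0079, 0], "turn": [0, 0, 0.018]}, {"xyz": [0.0022, 0.0079, 0], "turn": [0, 0, 0.018]}, {"xyz": [0.0021, 0.0079, 0], "turn": [0, 0, 0.018]}, {"xyz": [0.0019, 0.0079, 0], "turn": [0, 0, 0.017]}, {"xyz": [0.0017, 0.0079, 0], "turn": [0, 0, 0.017]}, {"xyz": [0.0016, 0.0079, 0], "turn": [0, 0, 0.016]}]'

```text
clock: 4.58
eef_pos: [565.4, -220.7, 22.8]
eef_rot: [3.136, -0.394, 1.499]
wrist_force: [-0.4, -17.3, 6.5]
finger_gap: 79.9
```

```bash
cat > look.py <<'E'
import sys; from h import *; from cell import *
t=sys.argv[1]; x,y=int(sys.argv[2]),int(sys.argv[3]); u,v=int(sys.argv[4]),int(sys.argv[5])
st=read_state()
print(st['clock'],st['joints'].round(3),st['eef_pos'].round(1),st['eef_rot'].round(3),st['wrist_force'].round(1),st['finger_gap'].round(1),'TCP in bay',tolocal(BAY,st['eef_pos'][:2]).round(1))
for n in ("scene","side"):
    cv2.imwrite(f"pics/{n}{t}.png",cv2.cvtColor(camera(n)["color"],cv2.COLOR_RGB2BGR))
a=cv2.imread(f"pics/scene{t}.png")[y:y+120,x:x+80];b=cv2.imread(f"pics/side{t}.png")[v:v+120,u:u+80]
cv2.imwrite(f"pics/v{t}.png",cv2.resize(np.hstack([a,b]),None,fx=5,fy=5,interpolation=cv2.INTER_CUBIC))
E
python3 look.py 3 250 150 300 110
```

```text
Traceback (most recent call last):
  File "look.py", line 4, in <module>
    print(st['clock'],st['joints'].round(3),st['eef_pos'].round(1),st['eef_rot'].round(3),st['wrist_force'].round(1),st['finger_gap'].round(1),'TCP in bay',tolocal(BAY,st['eef_pos'][:2]).round(1))
                                                                                                                     ^^^^^^^^^^^^^^^^^^^^^^
AttributeError: 'float' object has no attribute 'round'
```

```bash
sed -i "s/st\['finger_gap'\].round(1)/st['finger_gap']/" look.py; python3 look.py 3 260 160 300 120
```

```text
4.575 [-0.596  0.704  1.371  0.357  1.286 -0.662] [ 565.4 -220.7   22.8] [ 3.136 -0.394  1.499] [ -0.4 -17.3   6.5] 79.87304625249571 TCP in bay [[-428.7   15.8]]
```

View pics/v3.png

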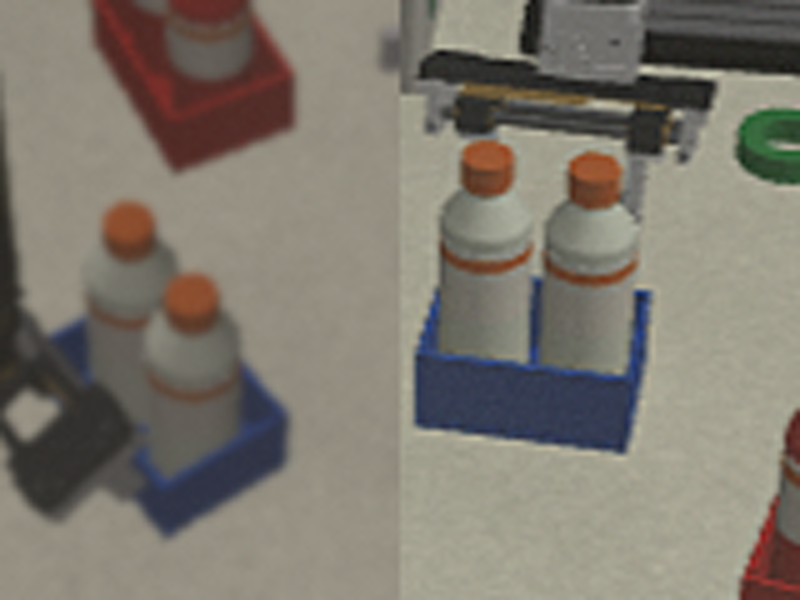

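```bash
cat > fc.py <<'E'
from h import *
np.set_printoptions(precision=3,suppress=True)
def fc(so,S,do,D,p0,k=5):
    Sm=dict(cL=(0,31,177),cR=(0,-31,177),rr=(45,-65,60),br=(45,-65,4),bf=(-45,-65,4),rf=(-45,-65,60),rl=(-45,65,60))
    Dm=dict(cL=(0,-31,177),cR=(0,31,177),bR=(45,65,4),bL=(45,-65,4),tR=(45,65,60),tL=(45,-65,60),rr=(-45,65,60))
    o=[('scene',un(so,k,[v])[0],Sm[n]) for n,v in S.items()]+[('side',un(do,k,[v])[0],Dm[n]) for n,v in D.items()]
    p,r=fit(o,p0); print('crate',p,'in bay',tolocal(BAY,p[:2]),p[2]-BAY[2],'\n',r.round(1).tolist()); return p
E
python3 - <<'E'
from fc import *
p=fc((260,160),dict(cL=(129,215),cR=(190,290),rr=(288,415),br=(286,465),bf=(168,535)),(300,120),dict(cL=(88,155),cR=(195,167),bR=(226,450),bL=(16,427),tR=(228,377),tL=(17,352),rr=(250,292)),[570,-165,1.5])
from plan import *
print(tolocal(p,read_state()['eef_pos'][:2]))
path(p,skip=0,n=12)
E
```

```text
crate [ 567.28  -173.831    1.477] in bay [[-382.375    8.885]] -0.20133074856631605 
 [[-0.1, 1.2], [-0.0, 0.9], [0.7, -0.5], [1.1, -0.4], [-0.1, 0.6], [0.5, -0.9], [0.4, -0.7], [0.1, 1.0], [-0.3, -0.5], [0.8, 0.8], [-0.4, -0.2], [0.8, 0.2]]
[[-45.983  -2.567]]
1 xyz [-0.002, -0.0027, -0.0007] turn [0.0054, 0.0042, -0.0055] | x -374 y 7.3 h -0.185
2 xyz [0.0015, 0.008, 0.0] turn [0.0, -0.0, 0.0156] | x -366 y 5.9 h -0.170
3 xyz [0.0013, 0.008, 0.0] turn [-0.0, 0.0, 0.0151] | x -358 y 4.6 h -0.154
4 xyz [0.0012, 0.008, 0.0] turn [-0.0, -0.0, 0.0146] | x -351 y 3.4 h -0.140
5 xyz [0.001, 0.008, 0.0] turn [0.0, 0.0, 0.014] | x -343 y 2.4 h -0.126
6 xyz [0.0009, 0.008, 0.0] turn [-0.0, 0.0, 0.0134] | x -335 y 1.4 h -0.112
7 xyz [0.0007, 0.008, 0.0] turn [0.0, -0.0, 0.0129] | x -327 y 0.6 h -0.100
8 xyz [0.0006, 0.008, 0.0] turn [0.0, -0.0, 0.0123] | x -319 y -0.2 h -0.087
9 xyz [0.0005, 0.008, 0.0] turn [-0.0, -0.0, 0.0117] | x -311 y -0.8 h -0.076
10 xyz [0.0003, 0.008, 0.0] turn [-0.0, 0.0, 0.0111] | x -303 y -1.4 h -0.064
11 xyz [0.0002, 0.008, 0.0] turn [0.0, -0.0, 0.0105] | x -295 y -1.9 h -0.054
12 xyz [0.0001, 0.008, 0.0] turn [-0.0, 0.0, 0.0099] | x -287 y -2.3 h -0.044
```

```bash
python3 - <<'E'
from plan import *
p=np.array([567.3,-173.8,1.485])
path(p,skip=0,n=20,off=46.5,step=10)
E
```

```text
1 xyz [-0.0005, 0.0097, -0.0007] turn [0.0054, 0.0043, 0.0058] | x -372 y 7.0 h -0.174
2 xyz [0.0014, 0.01, 0.0] turn [0.0, -0.0, 0.0183] | x -362 y 5.4 h -0.156
3 xyz [0.0012, 0.01, 0.0] turn [-0.0, 0.0, 0.0175] | x -352 y 3.9 h -0.138
4 xyz [0.001, 0.01, 0.0] turn [-0.0, -0.0, 0.0167] | x -343 y 2.6 h -0.121
5 xyz [0.0008, 0.01, 0.0] turn [0.0, -0.0, 0.0159] | x -333 y 1.5 h -0.106
6 xyz [0.0006, 0.01, 0.0] turn [-0.0, -0.0, 0.015] | x -323 y 0.5 h -0.091
7 xyz [0.0004, 0.01, 0.0] turn [-0.0, -0.0, 0.0141] | x -313 y -0.4 h -0.076
8 xyz [0.0002, 0.01, 0.0] turn [0.0, 0.0, 0.0133] | x -303 y -1.0 h -0.063
9 xyz [0.0001, 0.01, 0.0] turn [-0.0, 0.0, 0.0124] | x -293 y -1.6 h -0.051
10 xyz [-0.0001, 0.01, 0.0] turn [0.0, -0.0, 0.0115] | x -283 y -2.1 h -0.039
11 xyz [-0.0002, 0.01, 0.0] turn [0.0, 0.0, 0.0106] | x -273 y -2.4 h -0.029
12 xyz [-0.0004, 0.01, 0.0] turn [-0.0, 0.0, 0.0097] | x -263 y -2.6 h -0.019
13 xyz [-0.0005, 0.0099, 0.0] turn [0.0, -0.0, 0.0088] | x -253 y -2.8 h -0.010
14 xyz [-0.0006, 0.0099, 0.0] turn [-0.0, 0.0, 0.0079] | x -243 y -2.8 h -0.002
15 xyz [-0.0008, 0.0099, 0.0] turn [-0.0, 0.0, 0.0069] | x -233 y -2.8 h 0.005
16 xyz [-0.0009, 0.0099, 0.0] turn [0.0, -0.0, 0.006] | x -223 y -2.8 h 0.011
17 xyz [-0.001, 0.0099, 0.0] turn [0.0, 0.0, 0.0051] | x -213 y -2.6 h 0.016
18 xyz [-0.001, 0.0099, 0.0] turn [-0.0, 0.0, 0.0042] | x -203 y -2.4 h 0.020
19 xyz [-0.0011, 0.0099, 0.0] turn [0.0, -0.0, 0.0033] | x -193 y -2.2 h 0.023
20 xyz [-0.0012, 0.0099, 0.0] turn [-0.0, 0.0, 0.0024] | x -183 y -2.0 h 0.026
```

Call:
arm_command --deltas '[{"xyz": [0.0005, 0.009, -0.0005], "turn": [0, 0, 0.006]}, {"xyz": [0.0012, 0.01, 0], "turn": [0, 0, 0.018]}, {"xyz": [0.001, 0.01, 0], "turn": [0, 0, 0.0175]}, {"xyz": [0.0009, 0.01, 0], "turn": [0, 0, 0.0165]}, {"xyz": [0.0008, 0.01, 0], "turn": [0, 0, 0.016]}, {"xyz": [0.0006, 0.01, 0], "turn": [0, 0, 0.015]}, {"xyz": [0.0004, 0.01, 0], "turn": [0, 0, 0.014]}, {"xyz": [0.0002, 0.01, 0], "turn": [0, 0, 0.013]}, {"xyz": [0.0001, 0.01, 0], "turn": [0, 0, 0.012]}, {"xyz": [-0.0001, 0.01, 0], "turn": [0, 0, 0.0115]}, {"xyz": [-0.0002, 0.01, 0], "turn": [0, 0, 0.0105]}]'

```text
clock: 6.05
eef_pos: [571.3, -111.4, 22.3]
eef_rot: [3.136, -0.394, 1.65]
wrist_force: [2.1, -17.4, 5.5]
finger_gap: 79.9
```

```bash
python3 look.py 4 290 140 300 150
```

```text
6.05 [-0.428  0.651  1.463  0.366  1.243 -0.662] [ 571.3 -111.4   22.3] [ 3.136 -0.394  1.65 ] [  2.1 -17.4   5.5] 79.88775568045946 TCP in bay [[-320.7   -1.8]]
```

View pics/v4.png

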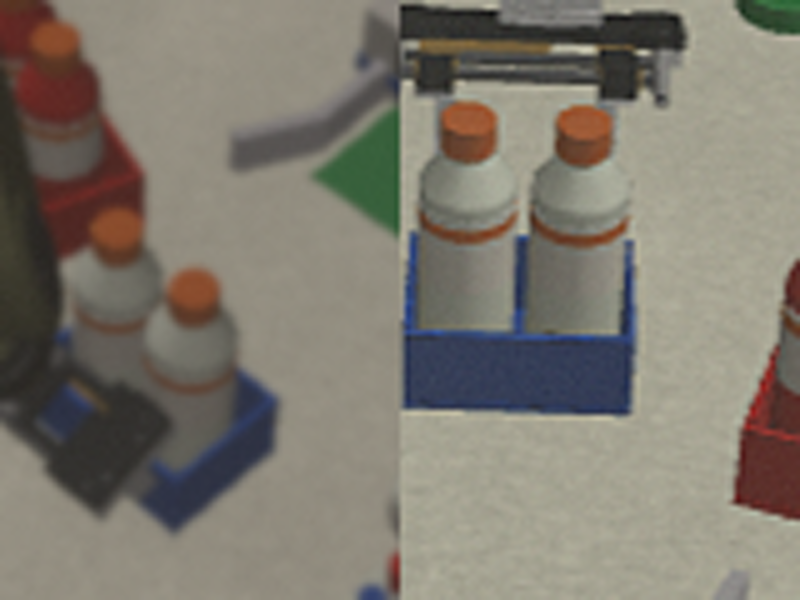

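View pics/side4.png

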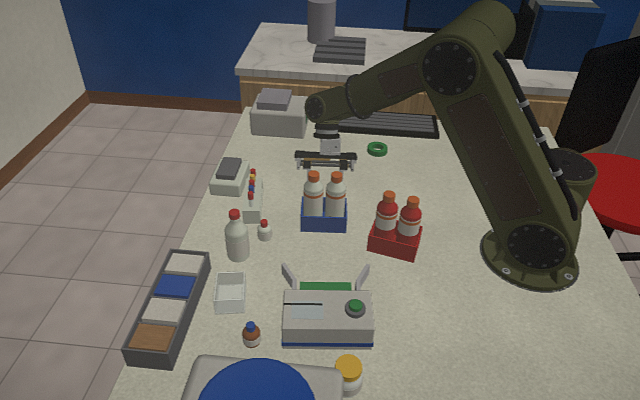

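```bash
python3 - <<'E'
from fc import *
p=fc((290,140),dict(cL=(116,225),cR=(193,284),rr=(278,402),br=(273,450),bf=(175,532)),(300,150),dict(cL=(70,114),cR=(185,117),bR=(230,412),bL=(5,407),tR=(232,336),tL=(6,331),rr=(235,242)),[570,-60,1.65])
from plan import *
print(tolocal(p,read_state()['eef_pos'][:2]))
path(p,skip=0,n=20,off=46.5,step=10)
E
```

```text
crate [566.092 -66.024   1.637] in bay [[-275.06    -1.469]] -0.041081367689193904 
 [[0.1, 0.6], [-0.2, 0.8], [0.5, -1.0], [0.7, -0.2], [-0.1, 0.5], [0.3, -0.3], [0.3, -0.1], [0.4, 0.5], [-0.4, -0.3], [1.2, 0.7], [-0.6, -0.2], [0.2, -0.6]]
[[-44.561  -2.145]]
1 xyz [-0.0022, 0.0079, -0.0002] turn [0.0043, 0.005, -0.0007] | x -265 y -1.8 h -0.030
2 xyz [-0.0004, 0.01, 0.0] turn [0.0, -0.0, 0.0097] | x -255 y -2.1 h -0.021
3 xyz [-0.0005, 0.01, 0.0] turn [-0.0, 0.0, 0.0087] | x -245 y -2.2 h -0.012
4 xyz [-0.0006, 0.01, 0.0] turn [0.0, 0.0, 0.0078] | x -235 y -2.3 h -0.004
5 xyz [-0.0007, 0.01, 0.0] turn [0.0, -0.0, 0.0069] | x -225 y -2.3 h 0.003
6 xyz [-0.0009, 0.01, 0.0] turn [-0.0, 0.0, 0.0059] | x -215 y -2.3 h 0.009
7 xyz [-0.0009, 0.01, 0.0] turn [0.0, 0.0, 0.005] | x -205 y -2.2 h 0.014
8 xyz [-0.001, 0.0099, 0.0] turn [-0.0, -0.0, 0.004] | x -195 y -2.0 h 0.018
9 xyz [-0.0011, 0.0099, 0.0] turn [-0.0, -0.0, 0.0031] | x -185 y -1.8 h 0.021
10 xyz [-0.0012, 0.0099, 0.0] turn [0.0, 0.0, 0.0022] | x -175 y -1.6 h 0.023
11 xyz [-0.0012, 0.0099, 0.0] turn [-0.0, -0.0, 0.0012] | x -165 y -1.4 h 0.024
12 xyz [-0.0013, 0.0099, 0.0] turn [0.0, 0.0, 0.0003] | x -155 y -1.1 h 0.024
13 xyz [-0.0013, 0.0099, 0.0] turn [-0.0, -0.0, -0.0007] | x -145 y -0.9 h 0.024
14 xyz [-0.0014, 0.0099, 0.0] turn [0.0, 0.0, -0.0016] | x -135 y -0.7 h 0.022
15 xyz [-0.0014, 0.0099, 0.0] turn [0.0, -0.0, -0.0025] | x -125 y -0.4 h 0.020
16 xyz [-0.0014, 0.0099, 0.0] turn [-0.0, 0.0, -0.0035] | x -115 y -0.3 h 0.016
17 xyz [-0.0014, 0.0099, 0.0] turn [0.0, 0.0, -0.0044] | x -105 y -0.1 h 0.012
18 xyz [-0.0014, 0.0099, 0.0] turn [0.0, -0.0, -0.0053] | x -95 y -0.0 h 0.006
19 xyz [-0.0014, 0.0099, 0.0] turn [-0.0, -0.0, -0.0063] | x -85 y -0.0 h 0.000
20 xyz [-0.0011, 0.0099, 0.0] turn [-0.0, 0.0, -0.0001] | x -75 y 0.0 h 0.000
```

Call:
arm_command --deltas '[{"xyz": [-0.0004, 0.01, 0], "turn": [0, 0, 0.008]}, {"xyz": [-0.0005, 0.01, 0], "turn": [0, 0, 0.008]}, {"xyz": [-0.0006, 0.01, 0], "turn": [0, 0, 0.007]}, {"xyz": [-0.0007, 0.01, 0], "turn": [0, 0, 0.006]}, {"xyz": [-0.0008, 0.01, 0], "turn": [0, 0, 0.005]}, {"xyz": [-0.0009, 0.01, 0], "turn": [0, 0, 0.004]}, {"xyz": [-0.001, 0.01, 0], "turn": [0, 0, 0.003]}, {"xyz": [-0.001, 0.01, 0], "turn": [0, 0, 0.002]}, {"xyz": [-0.0011, 0.01, 0], "turn": [0, 0, 0.001]}, {"xyz": [-0.0011, 0.01, 0], "turn": [0, 0, 0]}, {"xyz": [-0.0011, 0.01, 0], "turn": [0, 0, 0]}, {"xyz": [-0.0011, 0.01, 0], "turn": [0, 0, 0]}]'

```text
clock: 7.65
eef_pos: [561.0, 9.1, 22.0]
eef_rot: [3.136, -0.395, 1.693]
wrist_force: [1.8, -16.3, 6.2]
finger_gap: 79.8
```

```bash
python3 look.py 5 320 110 295 190
```

```text
7.65 [-0.24   0.581  1.582  0.407  1.153 -0.562] [561.    9.1  22. ] [ 3.136 -0.395  1.693] [  1.8 -16.3   6.2] 79.81505173023783 TCP in bay [[-199.9   -4.5]]
```

View pics/v5.png

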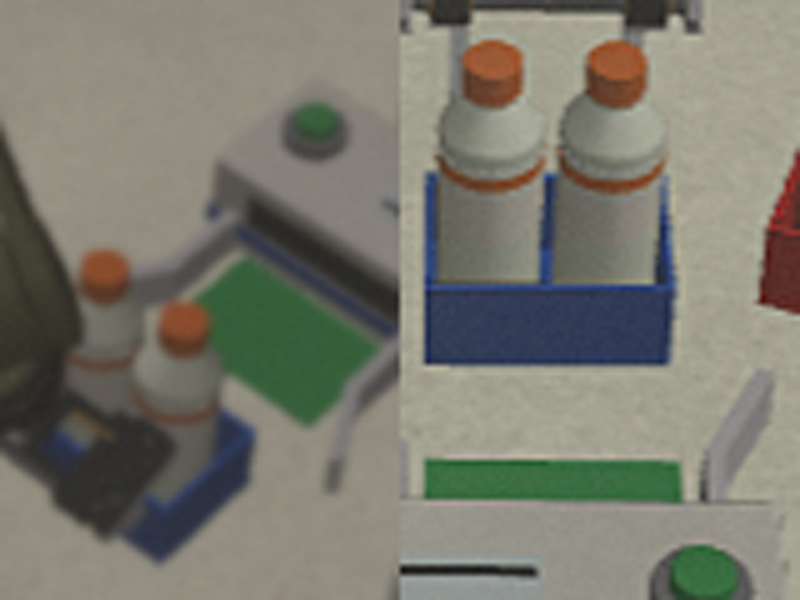

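```bash
python3 - <<'E'
from fc import *
p=fc((320,110),dict(cL=(105,264),cR=(184,319),rr=(254,432),br=(250,482),bf=(160,562)),(295,190),dict(cL=(93,53),cR=(217,53),bR=(268,364),bL=(25,362),tR=(273,288),tL=(25,286),rr=(264,176)),[560,60,1.68])
from plan import *
print(tolocal(p,read_state()['eef_pos'][:2]))
E
```

```text
crate [554.365  54.436   1.678] in bay [[-154.037   -2.699]] -0.00014806470166872643 
 [[-0.0, 0.6], [-0.2, 0.4], [1.0, -0.4], [0.3, 0.3], [0.2, 0.8], [0.1, 0.0], [0.2, 0.4], [0.4, 0.3], [-0.3, 0.1], [0.7, 0.1], [-0.3, -0.1], [0.6, -0.6]]
[[-44.835  -1.637]]
```

Call:
arm_command --deltas '[{"xyz": [-0.0013, 0.01, 0], "turn": [0, 0, 0.002]}, {"xyz": [-0.0013, 0.01, 0], "turn": [0, 0, 0.002]}, {"xyz": [-0.0013, 0.01, 0], "turn": [0, 0, 0.002]}, {"xyz": [-0.0013, 0.01, 0], "turn": [0, 0, 0.002]}, {"xyz": [-0.0013, 0.01, 0], "turn": [0, 0, 0]}, {"xyz": [-0.0013, 0.01, 0], "turn": [0, 0, -0.002]}, {"xyz": [-0.0013, 0.01, 0], "turn": [0, 0, -0.002]}, {"xyz": [-0.0013, 0.01, 0], "turn": [0, 0, -0.002]}, {"xyz": [-0.0012, 0.01, 0], "turn": [0, 0, -0.002]}, {"xyz": [-0.0011, 0.01, 0], "turn": [0, 0, 0]}]'

```text
clock: 9.0
eef_pos: [548.2, 109.5, 21.8]
eef_rot: [3.137, -0.396, 1.694]
wrist_force: [2.0, -17.4, 5.3]
finger_gap: 80.1
```

```bash
python3 look.py 6 340 90 290 215
```

```text
9.0 [-0.07   0.542  1.648  0.447  1.071 -0.432] [548.2 109.5  21.8] [ 3.137 -0.396  1.694] [  2.  -17.4   5.3] 80.0761723719105 TCP in bay [[-98.7  -2.5]]
```

View pics/v6.png

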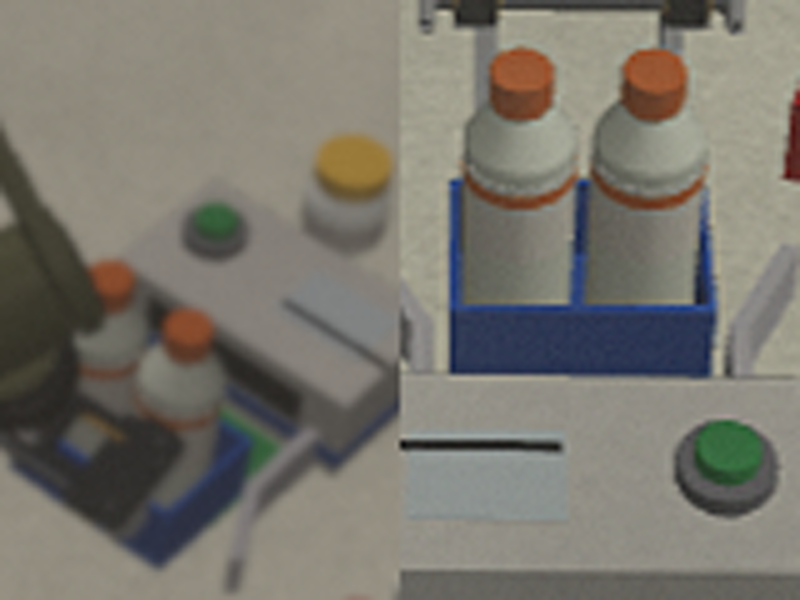

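The tray is centred between the rails, with equal gaps in the side crop, and about 53 mm remain. I'll push slower now.

Call:
arm_command --deltas '[{"xyz": [-0.0009, 0.008, 0], "turn": [0, 0, 0]}, {"xyz": [-0.0009, 0.008, 0], "turn": [0, 0, 0]}, {"xyz": [-0.0009, 0.008, 0], "turn": [0, 0, 0]}, {"xyz": [-0.0009, 0.008, 0], "turn": [0, 0, 0]}, {"xyz": [-0.0006, 0.006, 0], "turn": [0, 0, 0]}, {"xyz": [-0.0004, 0.004, 0], "turn": [0, 0, 0]}]'

```text
clock: 9.85
eef_pos: [543.5, 151.5, 21.7]
eef_rot: [3.137, -0.396, 1.694]
wrist_force: [2.0, -17.1, 5.4]
finger_gap: 80.2
```

```bash
python3 look.py 7 350 80 290 225
```

```text
9.85 [ 0.005  0.536  1.658  0.461  1.042 -0.372] [543.5 151.5  21.7] [ 3.137 -0.396  1.694] [  2.  -17.1   5.4] 80.2421447633434 TCP in bay [[-56.3  -2.3]]
```

View pics/v7.png

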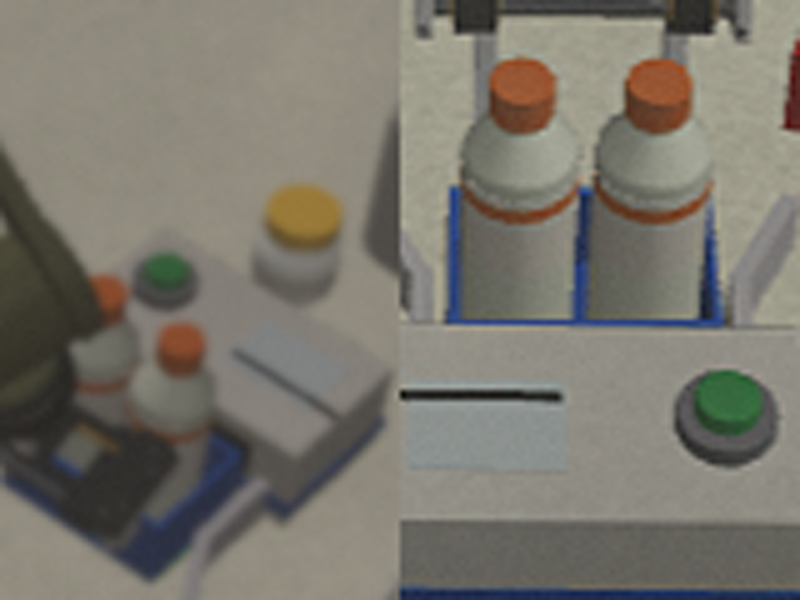

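The crate is upright and in the rails, with roughly 10 mm to go. I'll use small steps and watch the force.

Call:
arm_command --deltas '[{"xyz": [-0.0003, 0.003, 0], "turn": [0, 0, 0]}, {"xyz": [-0.0003, 0.003, 0], "turn": [0, 0, 0]}, {"xyz": [-0.0002, 0.002, 0], "turn": [0, 0, 0]}]'

```text
clock: 10.32
eef_pos: [542.7, 159.4, 21.7]
eef_rot: [3.137, -0.396, 1.694]
wrist_force: [2.3, -16.0, 4.8]
finger_gap: 80.1
```

Call:
arm_command --deltas '[{"xyz": [-0.0002, 0.002, 0], "turn": [0, 0, 0]}, {"xyz": [0, 0, 0], "turn": [0, 0, 0]}]'

```text
clock: 10.58
eef_pos: [542.4, 161.3, 21.6]
eef_rot: [3.137, -0.396, 1.694]
wrist_force: [1.8, -16.1, 3.9]
finger_gap: 80.0
```

Call:
arm_command --deltas '[{"xyz": [-0.0002, 0.002, 0], "turn": [0, 0, 0]}, {"xyz": [0, 0, 0], "turn": [0, 0, 0]}]'

```text
clock: 10.82
eef_pos: [542.3, 161.9, 21.4]
eef_rot: [3.137, -0.394, 1.693]
wrist_force: [-0.4, -28.6, 6.7]
finger_gap: 79.8
```

Call:
arm_command --deltas '[{"xyz": [-0.0002, 0.002, 0], "turn": [0, 0, 0]}, {"xyz": [0, 0, 0], "turn": [0, 0, 0]}]'

```text
clock: 11.08
eef_pos: [542.3, 162.3, 21.3]
eef_rot: [3.137, -0.392, 1.693]
wrist_force: [-2.2, -41.3, 10.4]
finger_gap: 80.3
```

The force has risen to 41 N with no further travel, so the crate is on the stop. I'll look before backing off.

```bash
python3 look.py 8 350 80 290 225
```

```text
11.075 [ 0.026  0.535  1.659  0.46   1.032 -0.351] [542.3 162.3  21.3] [ 3.137 -0.392  1.693] [ -2.2 -41.3  10.4] 80.26269726778968 TCP in bay [[-45.5  -2.2]]
```

View pics/v8.png

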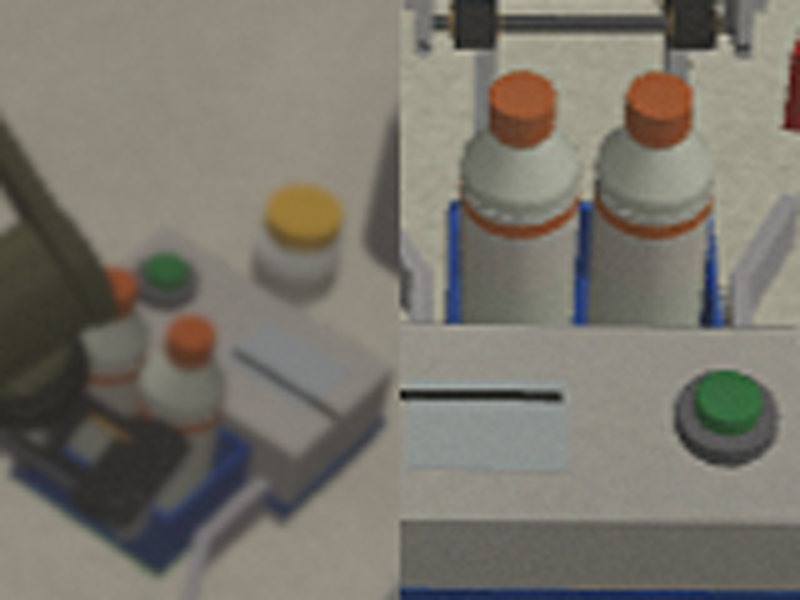

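```bash
python3 - <<'E'
from fc import *
from scipy.optimize import least_squares
p=fc((350,80),dict(cR=(189,330),rr=(247,445),bf=(157,573)),(290,225),dict(cL=(122,86),cR=(259,86)),[535,205,1.68])
# button triangulation
a=un((330,115),7,[(375,130)])[0]; b=un((270,255),6,[(515,290)])[0]
f=lambda X:np.r_[proj('scene',X)[0]-a,proj('side',X)[0]-b]
r=least_squares(f,[464,305,93]); print('button tri',r.x,r.fun, 'bay',tolocal(BAY,r.x[:2]))
print(ray('scene',a,93),ray('side',b,93))
from cell import read_state
st=dict(read_state()); 
st['eef_pos']=st['eef_pos']+np.array([6.4,-59.6,0])
step(st,[st['eef_pos'][0],st['eef_pos'][1],265],toolR(1.678,0),6)
E
```

```text
crate [535.597 203.977   1.697] in bay [[-3.346 -0.039]] 0.01942515655289556 
 [[-0.2, 0.8], [0.8, 0.1], [0.4, 0.9], [0.5, 0.1], [0.6, 0.1]]
button tri [464.917 303.711  96.302] [-0.074 -0.05  -0.053  0.022] bay [[103.377  59.563]]
[463.122 306.368  93.   ] [464.686 300.848  93.   ]
total [0.    0.    0.244] [-0.39  -0.041 -0.014] | per row 6 [0.    0.    0.041] [-0.065 -0.007 -0.002]
```

Call:
arm_command --deltas '[{"xyz": [0.0008, -0.0075, 0], "turn": [0, 0, 0]}, {"xyz": [0.0014, -0.013, 0], "turn": [0, 0, 0]}, {"xyz": [0.0014, -0.013, 0], "turn": [0, 0, 0]}, {"xyz": [0.0014, -0.013, 0], "turn": [0, 0, 0]}, {"xyz": [0.0014, -0.013, 0], "turn": [0, 0, 0]}, {"xyz": [0, 0, 0], "turn": [0, 0, 0]}]'

```text
clock: 11.92
eef_pos: [547.4, 106.5, 21.0]
eef_rot: [3.141, -0.399, 1.691]
wrist_force: [0.7, 0.3, 0.2]
finger_gap: 80.3
```

Call:
arm_command --deltas '[{"xyz": [0.001, -0.01, 0.041], "turn": [0, 0, 0]}, {"xyz": [0, 0, 0.041], "turn": [-0.078, -0.008, -0.002]}, {"xyz": [0, 0, 0.041], "turn": [-0.078, -0.008, -0.002]}, {"xyz": [0, 0, 0.041], "turn": [-0.078, -0.008, -0.003]}, {"xyz": [0, 0, 0.041], "turn": [-0.078, -0.008, -0.003]}, {"xyz": [0, 0, 0.041], "turn": [-0.078, -0.008, -0.003]}, {"xyz": [0, 0, 0], "turn": [0, 0, 0]}]' --gripper 1 --force 20

```text
clock: 12.8
eef_pos: [548.9, 98.8, 270.2]
eef_rot: [3.14, -0.007, 1.68]
wrist_force: [0.3, 0.0, -0.4]
finger_gap: 13.5
```

```bash
python3 look.py 9 350 80 290 225; python3 - <<'E'
from cell import *
import cv2
cv2.imwrite("pics/wrist9.png",cv2.cvtColor(camera("wrist")["color"],cv2.COLOR_RGB2BGR))
E
```

```text
12.8 [ 1.090e-01  2.660e-01  1.364e+00  7.000e-03  1.509e+00 -1.000e-03] [548.9  98.8 270.2] [ 3.14  -0.007  1.68 ] [ 0.3  0.  -0.4] 13.483504717907488 TCP in bay [[-109.4   -2. ]]
```

View pics/v9.png

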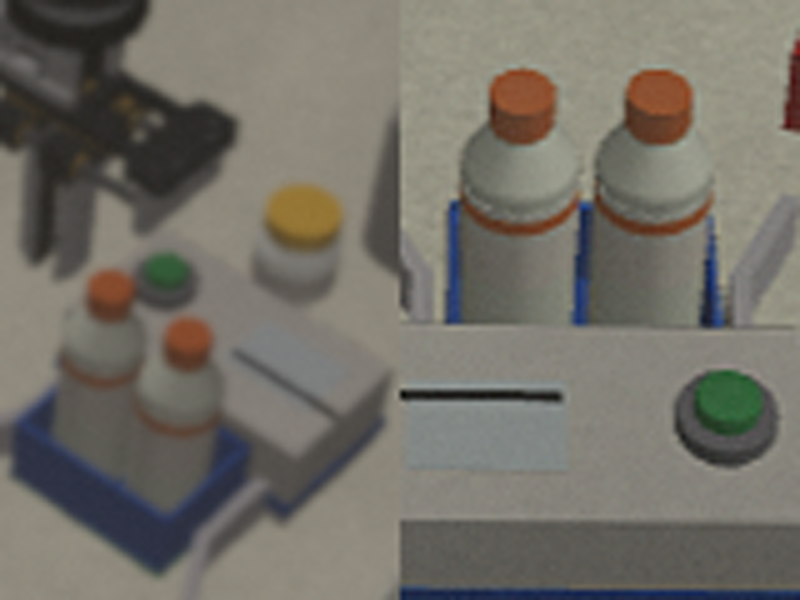

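View pics/wrist9.png

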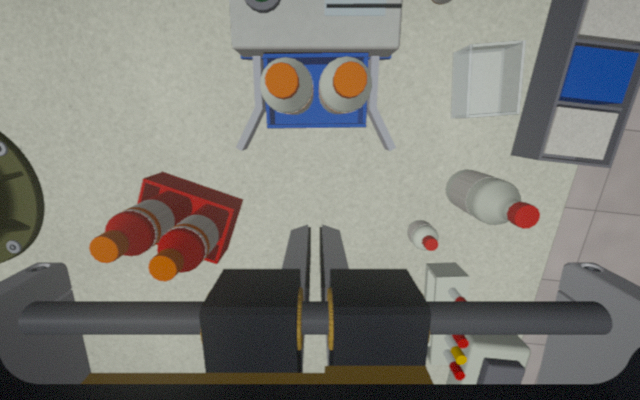

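```bash
python3 - <<'E'
from fc import *
p=fc((350,80),dict(cL=(111,285),cR=(189,336),rl=(14,430),rf=(156,522),rr=(248,448),bf=(157,573)),(290,225),dict(cL=(122,84),cR=(259,84)),[535,205,1.68])
from cell import read_state
st=read_state()
step(st,[464.6,304.5,265],toolR(1.678,0),6)
E
```

```text
crate [536.303 202.822   1.683] in bay [[-4.57  -0.617]] 0.005338575468671891 
 [[-0.3, 0.4], [-0.3, -0.1], [-0.4, -1.6], [1.9, 0.7], [0.5, 0.0], [-0.0, 1.2], [0.2, 0.0], [0.3, 0.3]]
total [-0.083  0.207 -0.001] [-0.007 -0.007 -0.   ] | per row 6 [-0.014  0.035 -0.   ] [-0.001 -0.001 -0.   ]
```

```bash
python3 - <<'E'
import cv2
a=cv2.imread("pics/wrist9.png")[0:150,220:420]
cv2.imwrite("pics/w9c.png",cv2.resize(a,None,fx=4,fy=4,interpolation=cv2.INTER_CUBIC))
E
```

```text
(no output)
```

View pics/w9c.png

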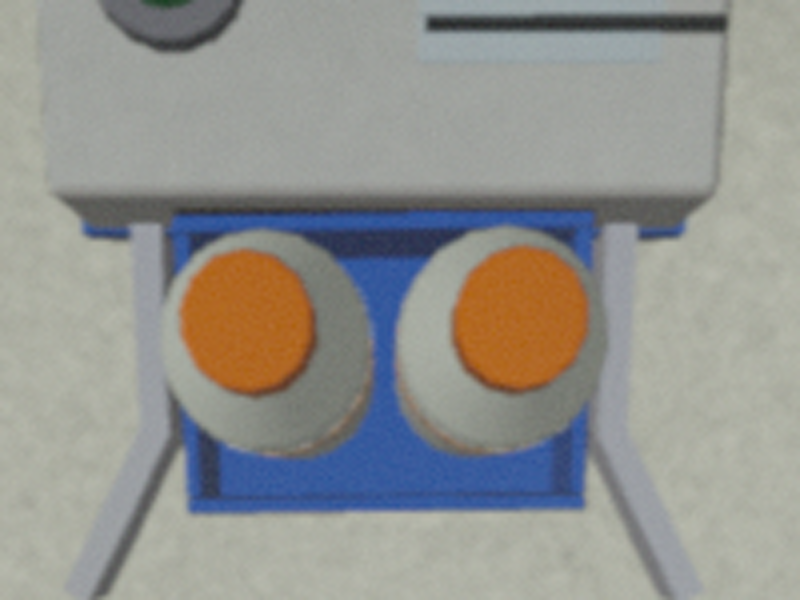

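```bash
python3 - <<'E'
from h import *
from cell import *
st=read_state(); c=camera('wrist')
T=np.eye(4); T[:3,:3]=R_of(st['eef_rot']); T[:3,3]=st['eef_pos']; M=T@c['mount']
def wr(uv,z):
    d=M[:3,:3]@np.array([(uv[0]-c['cx'])/c['fx'],(uv[1]-c['cy'])/c['fy'],1]); o=M[:3,3]
    return (o+d*(z-o[2])/d[2])[:2]
u=lambda a,b:un((220,0),4,[(a,b)])[0]
for n,q,z in (('console top edge L',(60,191),75),('console top edge R',(715,191),75),('far rim L',(175,214),60),('far rim R',(592,212),60),('near rim L',(190,512),60),('near rim R',(585,508),60),('capL',(246,318),177),('capR',(522,316),177),('rail L knee in',(170,430),35),('rail R knee in',(597,430),35)):
    print(n,tolocal(BAY,wr(u(*q),z)).round(1))
E
```

```text
console top edge L [[45.2 94.4]]
console top edge R [[ 45.  -98.6]]
far rim L [[41.9 63.1]]
far rim R [[ 42.3 -65. ]]
near rim L [[-47.5  61.9]]
near rim R [[-46.1 -66.5]]
capL [[-2.6 29.1]]
capR [[ -2.2 -32.5]]
rail L knee in [[-20.9  71.7]]
rail R knee in [[-20.8 -73.4]]
```

Call:
arm_command --deltas '[{"xyz": [-0.014, 0.0343, 0], "turn": [-0.001, -0.001, 0]}, {"xyz": [-0.014, 0.0343, 0], "turn": [-0.001, -0.001, 0]}, {"xyz": [-0.014, 0.0343, 0], "turn": [-0.001, -0.001, 0]}, {"xyz": [-0.014, 0.0343, 0], "turn": [-0.001, -0.001, 0]}, {"xyz": [-0.014, 0.0343, 0], "turn": [-0.001, -0.001, 0]}, {"xyz": [-0.014, 0.0343, 0], "turn": [-0.001, -0.001, 0]}, {"xyz": [0, 0, 0], "turn": [0, 0, 0]}, {"xyz": [0, 0, -0.045], "turn": [0, 0, 0]}, {"xyz": [0, 0, -0.045], "turn": [0, 0, 0]}, {"xyz": [0, 0, -0.04], "turn": [0, 0, 0]}, {"xyz": [0, 0, 0], "turn": [0, 0, 0]}]'

```text
clock: 14.38
eef_pos: [463.3, 301.5, 134.3]
eef_rot: [-3.137, 0.001, 1.677]
wrist_force: [0.5, 0.9, 1.0]
finger_gap: 0.6
```

```bash
python3 look.py 10 350 60 310 225; python3 - <<'E'
from cell import *
import cv2
cv2.imwrite("pics/wrist10.png",cv2.cvtColor(camera("wrist")["color"],cv2.COLOR_RGB2BGR))
E
```

```text
14.375 [0.51  0.353 1.569 0.    1.224 0.404] [463.3 301.5 134.3] [-3.137e+00  1.000e-03  1.677e+00] [0.5 0.9 1. ] 0.6398604993218714 TCP in bay [[101.3  61.4]]
```

View pics/v10.png

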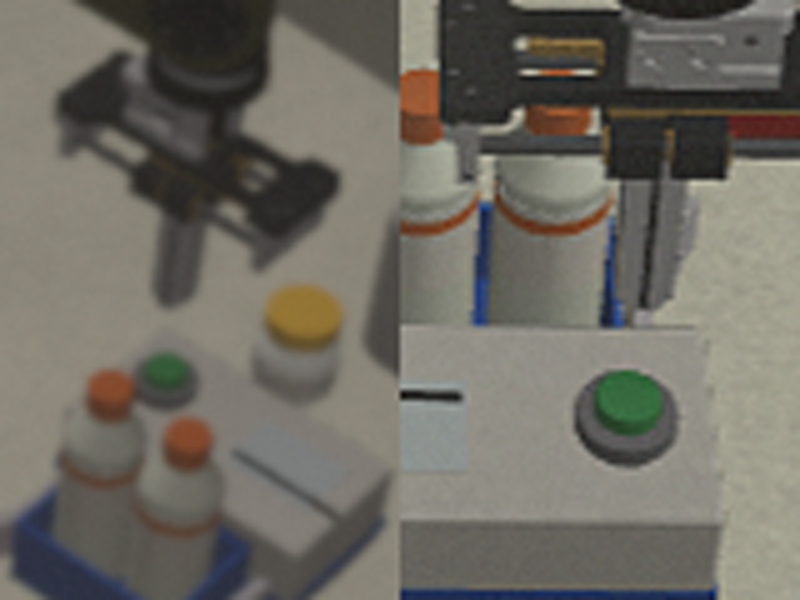

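View pics/wrist10.png

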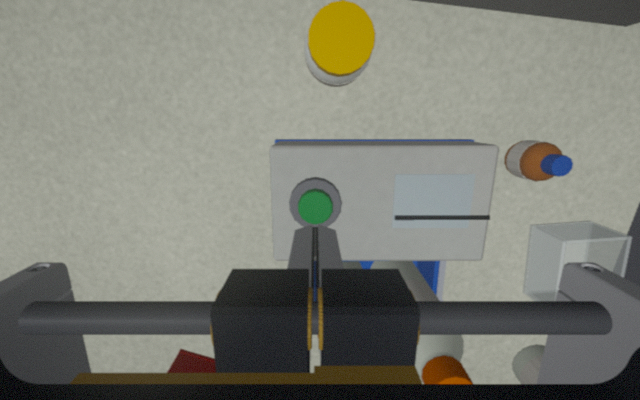

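```bash
python3 - <<'E'
from h import *
from cell import *
st=read_state(); c=camera('wrist')
T=np.eye(4); T[:3,:3]=R_of(st['eef_rot']); T[:3,3]=st['eef_pos']; M=T@c['mount']
def wr(uv,z):
    d=M[:3,:3]@np.array([(uv[0]-c['cx'])/c['fx'],(uv[1]-c['cy'])/c['fy'],1]); o=M[:3,3]
    return (o+d*(z-o[2])/d[2])
for z in (93,96):
    P=wr((315,207),z); print(P,tolocal(BAY,P[:2]),P-st['eef_pos'])
for q in ((270,262),(486,260),(497,145),(270,145)):print(tolocal(BAY,wr(q,75)[:2]))
E
```

```text
[466.09218619 304.50987167  93.        ] [[104.04623693  58.30977329]] [  0.9622297    1.38212533 -45.79135994]
[465.99064398 305.38312898  96.        ] [[104.92534589  58.31729539]] [  0.86068749   2.25538265 -42.79135994]
[[ 44.5434251  100.91803211]]
[[  46.31480584 -103.67143796]]
[[154.03515006 -97.98438593]]
[[154.16990945  96.82124282]]
```

Call:
arm_command --deltas '[{"xyz": [0.001, 0.002, -0.015], "turn": [0, 0, 0]}, {"xyz": [0, 0, -0.015], "turn": [0, 0, 0]}, {"xyz": [0, 0, -0.003], "turn": [0, 0, 0]}, {"xyz": [0, 0, 0], "turn": [0, 0, 0]}]'

```text
clock: 15.08
eef_pos: [465.2, 305.2, 103.8]
eef_rot: [3.141, -0.001, 1.678]
wrist_force: [-0.3, 0.5, -0.2]
finger_gap: 0.3
```

Call:
arm_command --deltas '[{"xyz": [0, 0, -0.003], "turn": [0, 0, 0]}, {"xyz": [0, 0, 0], "turn": [0, 0, 0]}]'

```text
clock: 15.32
eef_pos: [465.2, 305.2, 101.1]
eef_rot: [3.14, -0.001, 1.678]
wrist_force: [-0.4, 0.7, -0.4]
finger_gap: 0.2
```

Call:
arm_command --deltas '[{"xyz": [0, 0, -0.003], "turn": [0, 0, 0]}, {"xyz": [0, 0, 0], "turn": [0, 0, 0]}]'

```text
clock: 15.58
eef_pos: [465.1, 305.1, 97.8]
eef_rot: [3.141, -0.001, 1.678]
wrist_force: [0.6, -0.3, 0.5]
finger_gap: 0.5
```

Call:
arm_command --deltas '[{"xyz": [0, 0, -0.002], "turn": [0, 0, 0]}, {"xyz": [0, 0, 0], "turn": [0, 0, 0]}]'

```text
clock: 15.82
eef_pos: [465.2, 305.1, 95.9]
eef_rot: [3.14, -0.001, 1.678]
wrist_force: [-0.1, 0.2, 0.3]
finger_gap: 0.3
```

```bash
python3 look.py 11 340 80 310 225
```

```text
15.825 [0.515 0.399 1.601 0.    1.14  0.407] [465.2 305.1  95.9] [ 3.140e+00 -1.000e-03  1.678e+00] [-0.1  0.2  0.3] 0.32762959605540215 TCP in bay [[104.8  59.2]]
```

View pics/v11.png

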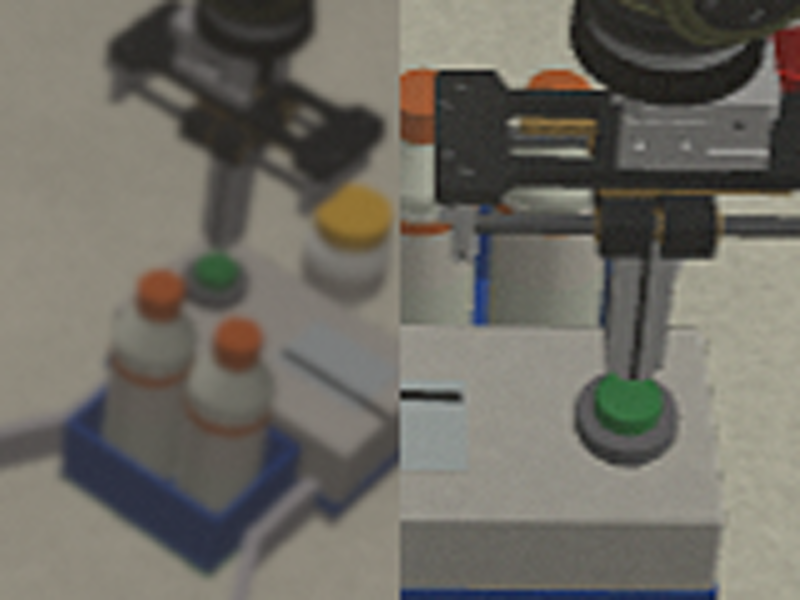

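The fingertips are still above the button: in the scene crop the tip is at (222,245) and the button top at (215,268). So the tips are shorter than I assumed, and I'll keep going down in small steps.

Call:
arm_command --deltas '[{"xyz": [0, 0, -0.003], "turn": [0, 0, 0]}, {"xyz": [0, 0, -0.002], "turn": [0, 0, 0]}, {"xyz": [0, 0, 0], "turn": [0, 0, 0]}]'

```text
clock: 16.3
eef_pos: [465.1, 305.2, 90.8]
eef_rot: [3.141, -0.001, 1.678]
wrist_force: [-0.1, -0.4, -0.3]
finger_gap: 0.4
```

Call:
arm_command --deltas '[{"xyz": [0, 0, -0.002], "turn": [0, 0, 0]}, {"xyz": [0, 0, 0], "turn": [0, 0, 0]}]'

```text
clock: 16.55
eef_pos: [465.1, 305.2, 88.9]
eef_rot: [3.141, -0.001, 1.678]
wrist_force: [0.2, 0.9, 0.9]
finger_gap: 0.1
```

```bash
python3 look.py 12 340 80 310 225
```

```text
16.55 [0.515 0.408 1.607 0.    1.125 0.407] [465.1 305.2  88.9] [ 3.141e+00 -1.000e-03  1.678e+00] [0.2 0.9 0.9] 0.14838170779126972 TCP in bay [[104.8  59.2]]
```

View pics/v12.png

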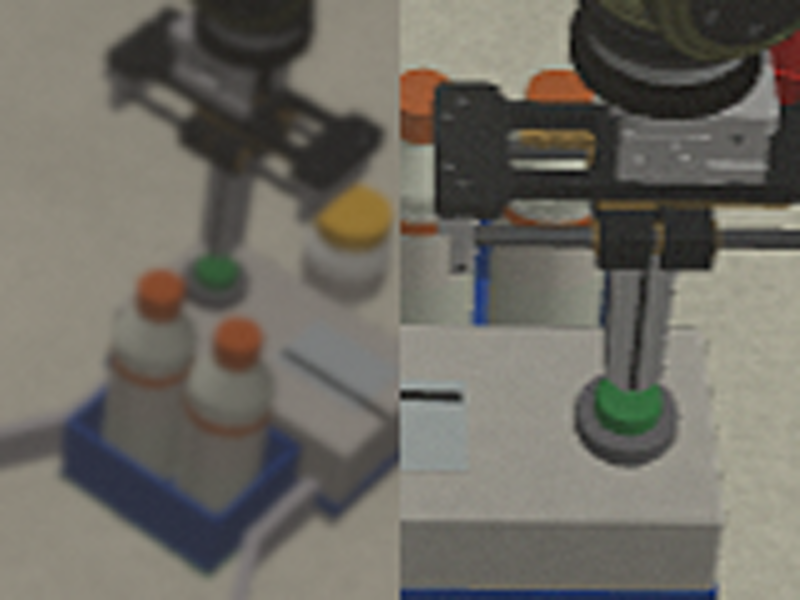

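```bash
python3 - <<'E'
from h import *
np.set_printoptions(precision=1,suppress=True)
def tri(a,b):
    a=un((340,80),5,[a])[0]; b=un((310,225),5,[b])[0]
    f=lambda X:np.r_[proj('scene',X)[0]-a,proj('side',X)[0]-b]
    r=least_squares(f,[464,305,93]); return r.x,r.fun,tolocal(BAY,r.x[:2])
print('tip',tri((222,254),(235,390))); print('btn',tri((215,268),(228,398)))
for z in (85,90,95,100): print(z,(proj('scene',[465.1,305.2,z])[0]-[340,80])*5,(proj('side',[465.1,305.2,z])[0]-[310,225])*5+[400,0])
E
```

```text
tip (array([462.6, 309.1, 104.1]), array([-0.1, -0. , -0. ,  0. ]), array([[109. ,  61.2]]))
btn (array([464.4, 304.5,  93.5]), array([ 0.4,  0.3,  0.3, -0.1]), array([[104.2,  60. ]]))
85 [215.3 276.4] [624.5 409.2]
90 [216.1 271.2] [625.3 401.8]
95 [216.9 266. ] [626.1 394.3]
100 [217.6 260.7] [626.9 386.8]
```

Call:
arm_command --deltas '[{"xyz": [0.0015, -0.003, 0], "turn": [0, 0, 0]}, {"xyz": [0, 0, -0.003], "turn": [0, 0, 0]}, {"xyz": [0, 0, -0.002], "turn": [0, 0, 0]}, {"xyz": [0, 0, 0], "turn": [0, 0, 0]}]'

```text
clock: 17.15
eef_pos: [466.6, 302.1, 83.8]
eef_rot: [3.141, -0.001, 1.678]
wrist_force: [-0.2, 0.3, 0.4]
finger_gap: 0.3
```

Call:
arm_command --deltas '[{"xyz": [0, 0, -0.002], "turn": [0, 0, 0]}, {"xyz": [0, 0, 0], "turn": [0, 0, 0]}]'

```text
clock: 17.4
eef_pos: [466.6, 302.2, 81.9]
eef_rot: [3.141, -0.001, 1.678]
wrist_force: [0.4, 0.3, 0.6]
finger_gap: 0.7
```

Call:
arm_command --deltas '[{"xyz": [0, 0, -0.002], "turn": [0, 0, 0]}, {"xyz": [0, 0, 0], "turn": [0, 0, 0]}]'

```text
clock: 17.65
eef_pos: [466.6, 302.2, 79.9]
eef_rot: [3.14, -0.001, 1.678]
wrist_force: [0.4, 0.3, -0.0]
finger_gap: 0.8
```

Call:
arm_command --deltas '[{"xyz": [0, 0, -0.002], "turn": [0, 0, 0]}, {"xyz": [0, 0, 0], "turn": [0, 0, 0]}]'

```text
clock: 17.9
eef_pos: [466.6, 302.2, 77.9]
eef_rot: [3.14, -0.001, 1.678]
wrist_force: [-0.9, 0.2, -0.2]
finger_gap: 0.5
```

```bash
python3 look.py 13 340 80 310 225
```

```text
17.9 [0.509 0.421 1.617 0.    1.102 0.401] [466.6 302.2  77.9] [ 3.140e+00 -1.000e-03  1.678e+00] [-0.9  0.2 -0.2] 0.5338576348052904 TCP in bay [[101.7  58. ]]
```

View pics/v13.png

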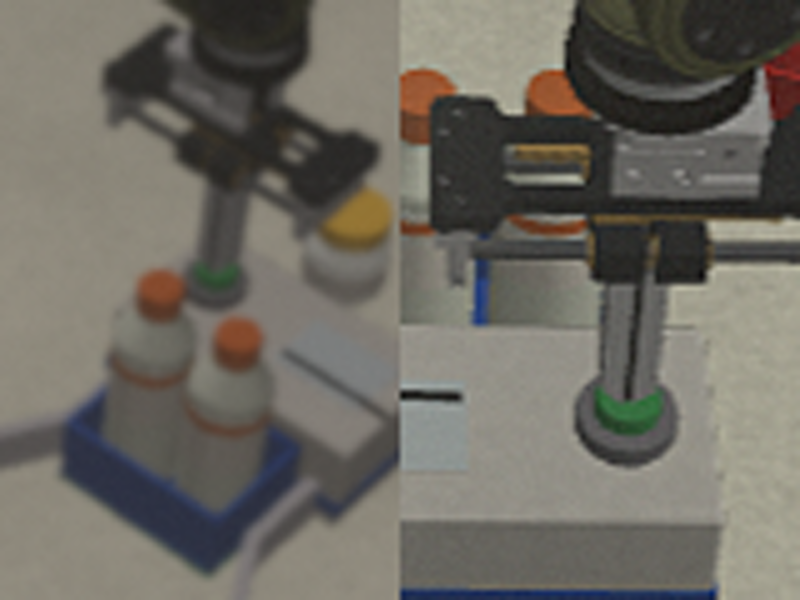

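Call:
arm_command --deltas '[{"xyz": [0, 0, -0.002], "turn": [0, 0, 0]}, {"xyz": [0, 0, 0], "turn": [0, 0, 0]}]'

```text
clock: 18.25
eef_pos: [466.6, 302.1, 75.9]
eef_rot: [3.141, -0.001, 1.678]
wrist_force: [-0.6, 0.9, -0.8]
finger_gap: 0.6
```

Call:
arm_command --deltas '[{"xyz": [0, 0, -0.002], "turn": [0, 0, 0]}, {"xyz": [0, 0, 0], "turn": [0, 0, 0]}]'

```text
clock: 18.5
eef_pos: [466.8, 302.2, 74.1]
eef_rot: [3.14, -0.001, 1.678]
wrist_force: [-0.1, -0.4, 2.5]
finger_gap: 0.4
```

Call:
arm_command --deltas '[{"xyz": [0, 0, -0.002], "turn": [0, 0, 0]}, {"xyz": [0, 0, 0], "turn": [0, 0, 0]}]'

```text
clock: 18.75
eef_pos: [466.8, 302.2, 72.1]
eef_rot: [3.14, -0.001, 1.678]
wrist_force: [-0.4, -0.8, 2.6]
finger_gap: 0.3
```

Contact is at a TCP height of about 75, with a spring force of 2.5 N. I'll keep pressing to the bottom.

Call:
arm_command --deltas '[{"xyz": [0, 0, -0.002], "turn": [0, 0, 0]}, {"xyz": [0, 0, 0], "turn": [0, 0, 0]}]'

```text
clock: 19.0
eef_pos: [466.8, 302.2, 70.1]
eef_rot: [3.14, -0.001, 1.678]
wrist_force: [0.1, 0.2, 3.8]
finger_gap: 0.5
```

Call:
arm_command --deltas '[{"xyz": [0, 0, -0.002], "turn": [0, 0, 0]}, {"xyz": [0, 0, 0], "turn": [0, 0, 0]}]'

```text
clock: 19.25
eef_pos: [466.9, 302.3, 69.2]
eef_rot: [3.139, -0.001, 1.678]
wrist_force: [-3.9, -3.0, 15.7]
finger_gap: 0.2
```

The button has bottomed out: 15.7 N, after about 6 mm of travel with the spring force rising. I'll check the press, then release.

```bash
python3 look.py 14 340 80 310 225
```

```text
19.25 [0.509 0.432 1.624 0.    1.083 0.401] [466.9 302.3  69.2] [ 3.139e+00 -1.000e-03  1.678e+00] [-3.9 -3.  15.7] 0.19515677425084652 TCP in bay [[101.8  57.7]]
```

View pics/v14.png

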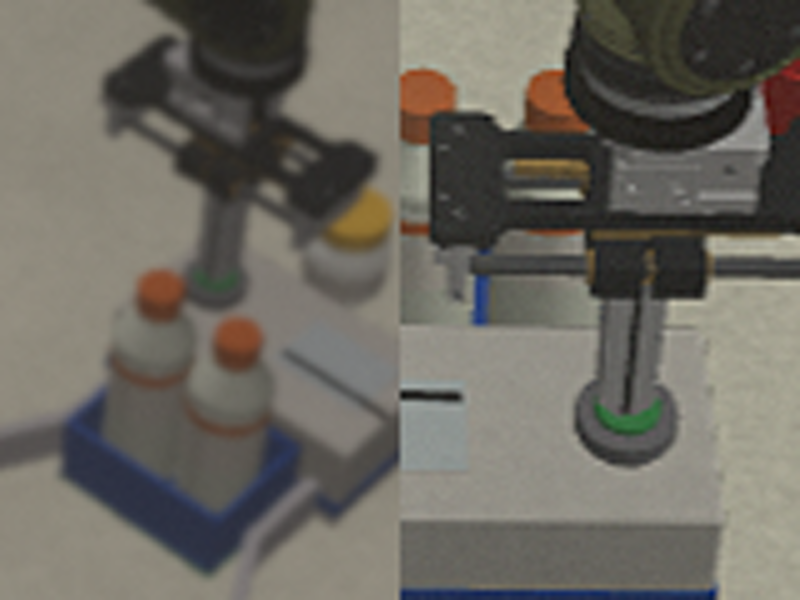

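Call:
arm_command --deltas '[{"xyz": [0, 0, -0.001], "turn": [0, 0, 0]}, {"xyz": [0, 0, 0], "turn": [0, 0, 0]}, {"xyz": [0, 0, 0.005], "turn": [0, 0, 0]}, {"xyz": [0, 0, 0.01], "turn": [0, 0, 0]}, {"xyz": [0, 0, 0.03], "turn": [0, 0, 0]}, {"xyz": [0, 0, 0.05], "turn": [0, 0, 0]}, {"xyz": [0, 0, 0.05], "turn": [0, 0, 0]}, {"xyz": [0, 0, 0.04], "turn": [0, 0, 0]}, {"xyz": [0, 0, 0], "turn": [0, 0, 0]}, {"xyz": [0, 0, 0], "turn": [0, 0, 0]}]'

```text
clock: 20.6
eef_pos: [466.4, 302.0, 250.9]
eef_rot: [-3.141, -0.0, 1.678]
wrist_force: [-0.4, 0.2, -0.6]
finger_gap: 0.4
```

```bash
python3 look.py 15 340 80 310 225; python3 - <<'E'
from cell import *
import cv2
cv2.imwrite("pics/wrist15.png",cv2.cvtColor(camera("wrist")["color"],cv2.COLOR_RGB2BGR))
E
```

```text
20.6 [0.509 0.271 1.403 0.    1.468 0.401] [466.4 302.  250.9] [-3.141 -0.     1.678] [-0.4  0.2 -0.6] 0.43977769751057266 TCP in bay [[101.5  58.3]]
```

View pics/v15.png

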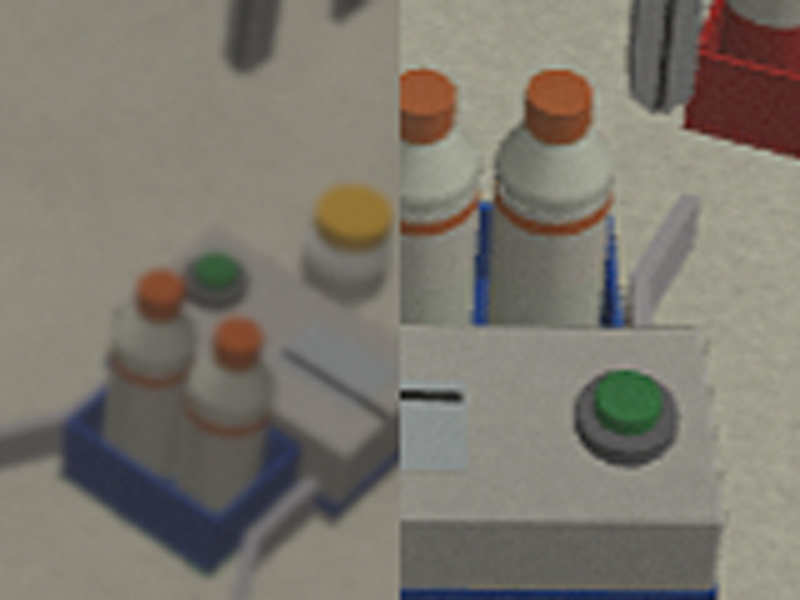

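View pics/wrist15.png

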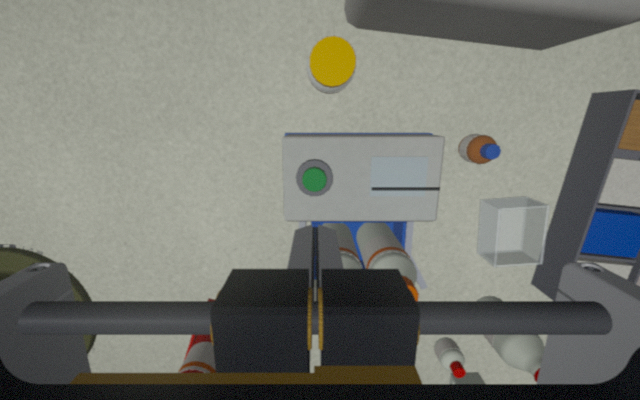

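```bash
python3 - <<'E'
import cv2,numpy as np
a=cv2.imread("pics/side0.png");b=cv2.imread("pics/side15.png")
cv2.imwrite("pics/cmp.png",np.vstack([cv2.resize(a,(480,300)),cv2.resize(b,(480,300))]))
E
```

```text
(no output)
```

View pics/cmp.png

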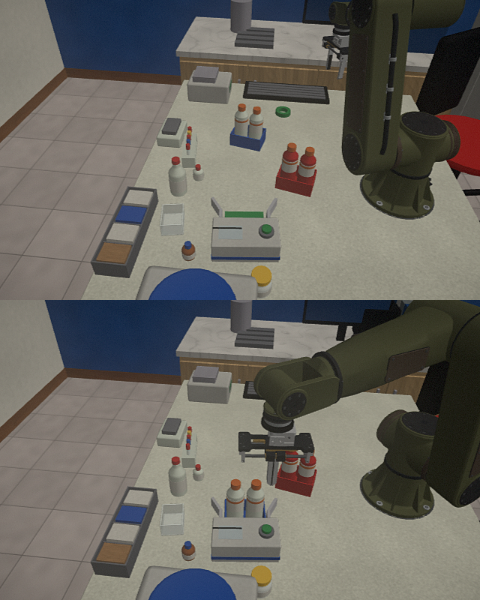

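The visible bystanders and the red crate are where they started, the blue crate stands upright in the bay, and the arm is clear. I'll hand in now.

```bash
python3 -c "
from cell import *
print(sign_off())"
```

```text
the job is handed in; nothing more can be done
None
```

I pushed the blue crate along the bench into the bay until it hit the back stop. I then pressed the green button to its bottom, let go, and handed the job in at about 21 s. No verdict is reported.

**Crate at home:** The push force rose from 16 N to 41 N with almost no further travel, which means the back stop. The last views show the crate upright and square to within about 0.02 rad, and 0 to 2 mm off centre across the bay.

**Estimates along bay x disagree:** The finger position gave about -0.5 mm, the wrist camera about -2.3 mm, and the scene and side cameras -3.3 to -4.6 mm. All are within the 8 mm allowed.

**Button:** The force climbed from about 2.5 to 3.8 N over 4 to 6 mm of travel, then jumped to 15.7 N at the bottom. The pictures show it down during the press and up again afterwards.

**Fingertip position:** The tips stood about 15 mm higher than I worked out from the stated tool frame. The crate was therefore pushed about 30 mm above the bench, not the 15 mm I intended and above the advised 25 mm. It slid upright throughout.

**Bystanders:** The ones visible in the last side view, and the red crate, look unmoved. The tape roll was hidden behind the arm in that view, so I could not check it at the end.

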